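# Turn the grill stone out of its box onto its board

### The arm

A 6-joint arm with a two-finger parallel gripper is mounted at the origin on the work surface. World frame = base frame: x ahead of the robot, y to its left, z up, the work surface at z = 0. Lengths are in m, angles in rad, forces in N, time in s.
With the tool pointing down it reaches from about 0.25 to 0.8 m from the base axis. Payload 3.9 kg.
Tool frame: the origin (TCP) lies between the finger pads; the fingertips stand env.tip_extent ahead of it and the grasp point (between the pads) lies 5 mm behind it (env.tip_extent is the distance from the TCP to the fingertips, in m); z points along the fingers, y is the line along which they close (so a half turn about z gives the same grasp; the last joint's range is limited). The gripper opens to 85 mm and grips with 20 to 120 N. Pads are 22 mm wide; open, the fingers measure 114 mm over their backs; the gripper's body (76 mm by 85 mm) begins 54 mm behind the grasp point. The pads swing forward as they close: fully open they stand 13 mm farther back than shut.
Start: joints at [-1.134, 0.26, -0.138, 1.173, 0, 1.571], TCP at [0.222, -0.476, 0.245] pointing down, gripper open.
Joint ranges: [-2.78, 2.78], [-0.83, 1.72], [-1.28, 1.37], [-1.9, 2.12], [-1.57, 1.48], [-3.14, 3.14]. Speed limits (rad/s): [2.57, 2.57, 3.14, 3.14, 3.14, 3.14].

### API

Orientations are given as a rotation vector (axis times angle).
In Python, from workcell import env gives the robot as it stands.
- The arm moves only by the tool arm_command, never from a script. Its argument "motion" is a list of rows, each an object of numbers: "claw": the opening in per cent of the stroke, from 0 (shut) to 100 (fully open); "dx", "dy", "dz": the shift along the tool's x, y, z in cm; "spin": the turn about the tool's z in degrees. A call has 1 to 20 rows; each row shifts and turns the commanded pose from where the row before left it, along the tool's axes as they then stand; what a row does not reach is not made up. A row lasts 1/12 s, in which the tool goes at most 41.7 mm and 7.16 degrees, less where a joint would pass 70% of its speed; a pose out of reach is approached as far as the arm can. A call with a gripper value outside its range is refused whole. The fingers move at their own pace and stop on an object; the grip force is fixed at half the most. Time passes only in rows, so rows that do not move let the fingers close. It gives the time, the measured TCP pose, the force, the opening and the grip force at its end, in the units of the state.
- env.read_state(): the state, without advancing time (a new reading comes with each control period).
- env.capture(name): name is "side" or "top"; returns a dict with "frame" (420x560x3 uint8, red, green, blue), "fov_y" (degrees; the focal length in pixels is half the picture's height over the tangent of half this angle, whatever the lens; pixels are square), "cx", "cy" (the principal point, pixels), "world_to_cam" (4x4, takes a point from world to camera coordinates). Camera axes: x right, y up, looking along -z (the intrinsics and any distortion apply to the point x, -y, -z); pixel columns grow to the right and rows downward; lengths in m; the calibration is good to about 2 mm. A picture is of the moment at which its call begins. There is no depth.
- env.sign_off(): hands the job in; it is judged then, once.
The state is a dict: "clock": time; "q": joint angles; "qvel": joint speeds; "tau": joint torques, N m; "position": TCP position; "tcp_rot": TCP orientation; "wrist_force": force on the tool from outside, world axes, zero at the start; "torque": the same for the moment, N m; "grip_width": finger opening in m; "grasp_force": force on a finger pad.
Only numpy, scipy, OpenCV 4.12 (cv2) and the standard library are available. Lean on these libraries where they do the work, as an engineer would, in place of code of your own. Each camera call takes 0.05 s, during which the arm holds its last target. There are 200 camera calls.

### The job

The grill-cleaning stone sits in the small clear box that is covered by its wooden board. Turn box and board over together, keeping the board closed on the box, and set them down (no dropping or toppling) in the middle of the dark mat so that the board is underneath and the box upside down on top; then lift the box off and set it mouth down on the surface beside the board, leaving the stone lying on the board. Do not disturb the other things on the shelf.

Things in the scene. Friction and masses are not known exactly. Their poses are not given: they have to be found in the camera images.
- box: clear plastic open box with a blue rim, outside 88 (its x) x 56 (its y) x 36 mm (its z), walls and floor 4 mm, about 90 g. Origin: centre of its underside; z points out of the mouth (up at the start, down once turned over). At the start it stands on the surface, mouth up, the stone inside and the board closing it.
- box_mouth (a point): centre of the box's mouth, in the rim's plane (the seam of the pair), 36 mm along box z from the box's origin. The covered box is 60 mm high; box and board can be gripped at once across their common 56 mm width with the finger pads over the seam. Released, the pair also stands by itself on its 60 x 56 mm end, 88 mm tall.
- board: wooden board lying loose on the box's rim, flush with its sides: 88 (x) x 56 (y) x 24 mm (z), about 100 g. A raised dark pad on its inner face, 76 x 44 x 4 mm, dips into the mouth with 2 mm of play all round, so it cannot slide off. Origin: centre of the inner face, which meets the rim; z points out through the plain outer face (up at the start, down once turned over); the pad reaches z = -4 mm.
- stone: grey rigid block, 74 (x) x 42 (y) x 25 mm (z), about 90 g, loose in the box with 3 mm of play along x and y and 3 mm under the pad. Origin: centre of the face that lies on the box's floor at the start (this face ends up on top); z points to the opposite face.
- mat: dark flat slab, 200 (its x) x 190 (its y) x 5 mm, fixed to the surface at z = 0. Origin: centre of its underside; its top is 5 mm above the surface.
- pepper_mill: white ceramic pepper mill with a blue crown and brass knob, 58 mm across, 135 mm tall; leave alone. Origin: centre of its underside, as for all these bystanders.
- skewer_vase: glass vase holding steel skewers, vase 84 mm across and 160 mm tall, skewers to 310 mm; leave alone
- grill_brush: brush, 240 mm long, lying; leave alone
- twist_jar: clear jar with a red twist cap, 68 mm across, 75 mm tall; leave alone
- salt_bowl: terracotta bowl, 76 mm across, 35 mm tall; leave alone
- sauce: amber bottle, 60 mm across, 190 mm tall; leave alone
- mug: blue mug, 80 mm across, 80 mm tall, with a handle; leave alone

How it is judged:
On the way:
1. board and box lie turned over as a pair in the middle of the mat: board underneath, box upside down on it, stone inside (angle between each of box, board's own z axis and vertical above 3.03 rad and distance between box_mouth and board below 0.006 m and horizontal distance between board and mat below 0.045 m and height (world z) of board below 0.034 m and horizontal distance between stone and box below 0.01 m and linear speed of box below 0.02 m/s), for 0.2 s.
At the end, for the whole second after the job is handed in: The board lies flat, pad up, on the mat with its centre within 45 mm of the mat's centre; the stone lies flat on its pad, turned over, within 15 mm of the board's centre; the box stands mouth down on the surface (or the mat) beside the board; all three are at rest (angle between board's own z axis and vertical above 3.05 rad and horizontal distance between board and mat below 0.045 m and height (world z) of board below 0.034 m and angle between stone's own z axis and vertical above 3 rad and horizontal distance between stone and board below 0.015 m and height (world z) of stone between 0.053 and 0.065 m and angle between box's own z axis and vertical above 2.95 rad and height (world z) of box below 0.046 m and horizontal distance between box and board above 0.058 m and linear speed of each of box, board, stone below 0.02 m/s); the robot touches nothing.
It fails at once if the board leaves the box's mouth by more than 20 mm while the box is not yet turned over (they must be turned together) (distance between box_mouth and board above 0.02 m and angle between box's own z axis and vertical below 2.4 rad).
It fails at once if the box or board topples or is dropped over (turns faster than 7 rad/s) (angular speed of any of box, board above 7 rad/s).
It fails at once if a bystander is moved by more than 30 mm (distance of any of pepper_mill, skewer_vase, grill_brush, twist_jar, salt_bowl, sauce, mug from where it was at the start of the episode above 0.03 m).
It also fails if it takes over 72 s, if anything falls off the work surface, if the arm or the gripper's body presses on something with over 40 N, if the wrist force passes 120 N, or if a joint passes its speed limit or range.

## Working session

There is one attempt and no reset: what is moved stays moved. The work goes in short steps, Python scripts to look and compute and a tool call to move; the robot and the scene stay as the last step left them, time stands still between calls to the robot, and variables do not carry over. Pictures are saved under pics/ and viewed, at most 10 in all, crops included, and the job is handed in when it is done.

Besides the shell and the picture viewer there is one more tool, called after "Request:" as name(argument=value, ...), one argument or row to a line, values as JSON. arm_command: Moves the arm, as the interface text tells. Its arguments: {"type":"object","properties":{"motion":{"type":"array"}},"required":["motion"]}

```bash
ls; mkdir -p pics; python3 - <<'E'
from workcell import env
import cv2, numpy as np
for n in ("top","side"):
    c=env.capture(n); cv2.imwrite(f"pics/{n}0.png",cv2.resize(c["frame"][:,:,::-1],(784,588),interpolation=cv2.INTER_CUBIC))
    print(n,c["fov_y"],c["cx"],c["cy"],[k for k in c]); print(np.round(c["world_to_cam"],4).tolist())
print(env.read_state(),env.tip_extent)
E
```

```text
pics
top 47.45354874156005 282.6378109335827 207.55978765017127 ['frame', 'fov_y', 'cx', 'cy', 'world_to_cam']
[[-0.0076, -1.0, 0.0013, 0.0137], [0.9835, -0.0072, 0.181, -0.5915], [-0.181, 0.0026, 0.9835, -1.4118], [0.0, 0.0, 0.0, 1.0]]
side 51.32462884128682 283.2905646813703 205.1601307986087 ['frame', 'fov_y', 'cx', 'cy', 'world_to_cam']
[[-0.9771, -0.2124, -0.0097, 0.5653], [0.1162, -0.5716, 0.8123, -0.1179], [-0.178, 0.7926, 0.5832, -1.1882], [0.0, 0.0, 0.0, 1.0]]
{'clock': 0.1, 'q': array([-1.13398862e+00,  2.60624449e-01, -1.39248803e-01,  1.17268705e+00,
       -2.99374800e-05,  1.57079363e+00]), 'qvel': array([-5.79861339e-04, -1.48021999e-04,  2.55326378e-03, -2.07234504e-03,
        4.71638641e-04,  5.54655625e-05]), 'tau': array([-6.71417783e-04, -4.06507945e+01,  2.54527241e+01,  1.00678453e-02,
       -2.60052008e-05,  1.37751050e-05]), 'position': array([ 0.22184447, -0.4751788 ,  0.24454159]), 'tcp_rot': array([-3.06528683e+00, -6.80326557e-01,  6.45916315e-04]), 'wrist_force': array([ 0.92348857, -0.17181657,  0.00644169]), 'torque': array([ 0.03585283,  0.00922964, -0.0303448 ]), 'grasp_force': 0.0, 'grip_width': 0.08516055225344615} 0.014
```

View pics/top0.png

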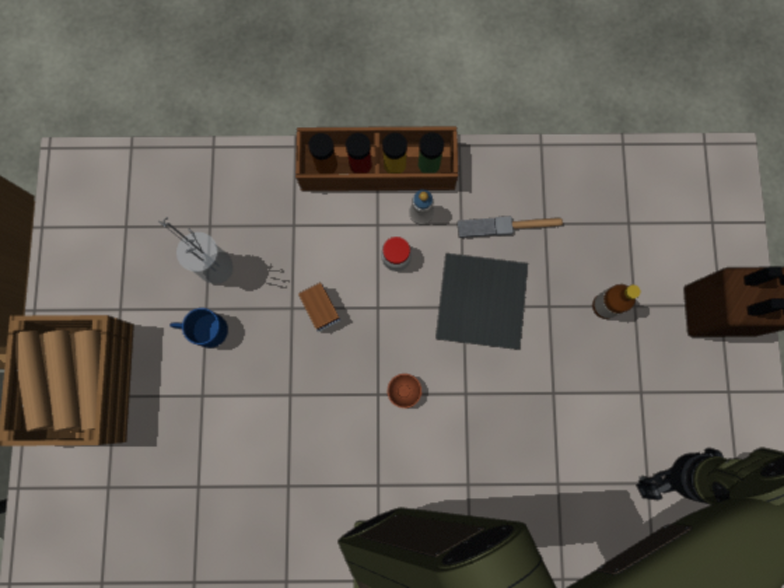

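View pics/side0.png

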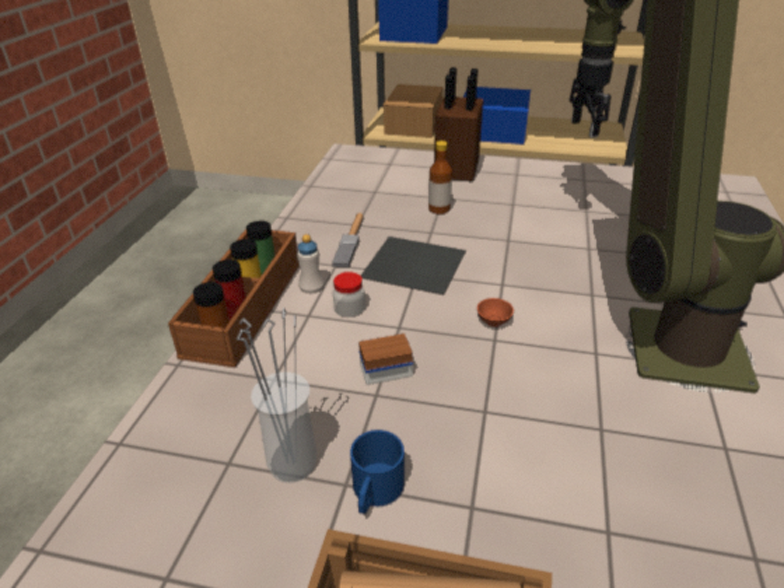

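The top view shows the covered box at about (319,306), the mat at (482,301), the salt bowl at (404,391), the jar at (397,252) and the sauce bottle at (615,300). In the side view the pair is at (386,358), next to the mug at (378,465).

Next I'll locate the objects precisely. Moves only shift and spin, so in the same turn I'll check how the arm behaves at its reach limit.

```bash
cat > h.py <<'E'
import numpy as np, cv2
from workcell import env
from scipy.spatial.transform import Rotation as R
def ray(c,u,v):
    H,W=c["frame"].shape[:2]; f=H/2/np.tan(np.radians(c["fov_y"])/2)
    M=c["world_to_cam"]; d=np.array([(u-c["cx"])/f,-(v-c["cy"])/f,-1.]); Rm=M[:3,:3]
    return -Rm.T@M[:3,3], Rm.T@d
def at(c,u,v,z):
    o,d=ray(c,u,v); return o+d*(z-o[2])/d[2]
def px(c,P):
    H,W=c["frame"].shape[:2]; f=H/2/np.tan(np.radians(c["fov_y"])/2)
    M=c["world_to_cam"]; p=M[:3,:3]@np.array(P)+M[:3,3]
    return np.round([c["cx"]+f*p[0]/-p[2], c["cy"]-f*p[1]/-p[2]],1)
def crop(name,x0,y0,x1,y1,fn,k=None):
    c=env.capture(name); im=c["frame"][y0:y1,x0:x1,::-1]; k=k or min(800//(x1-x0),600//(y1-y0))
    cv2.imwrite("pics/"+fn,cv2.resize(im,None,fx=k,fy=k,interpolation=cv2.INTER_CUBIC)); return c,k
E
python3 - <<'E'
from h import *
c,k=crop("top",200,160,400,300,"topc.png"); print(k)
s=1/1.4
for n,u,v,z in [("mat1",445,255,.005),("mat2",527,262,.005),("mat3",521,348,.005),("mat4",437,340,.005),("bowl",404,391,.02),("jar",397,250,.075),("sauce",632,291,.19),("mug",205,325,.08),("vase",197,250,.16),("mill",424,195,.135),("brushL",458,228,.02),("brushR",562,222,.02),
 ("p1",300,293,.06),("p2",322,284,.06),("p3",338,318,.06),("p4",316,329,.06)]:
    print(n,np.round(at(c,u*s,v*s,z),3))
E
```

```text
4
mat1 [ 0.683 -0.104  0.005]
mat2 [ 0.665 -0.291  0.005]
mat3 [ 0.468 -0.269  0.005]
mat4 [ 0.488 -0.082  0.005]
bowl [ 0.375 -0.007  0.02 ]
jar [0.678 0.006 0.075]
sauce [ 0.562 -0.459  0.19 ]
mug [0.515 0.416 0.08 ]
vase [0.66  0.417 0.16 ]
mill [ 0.783 -0.052  0.135]
brushL [ 0.742 -0.134  0.02 ]
brushR [ 0.754 -0.372  0.02 ]
p1 [0.587 0.218 0.06 ]
p2 [0.606 0.17  0.06 ]
p3 [0.531 0.135 0.06 ]
p4 [0.507 0.182 0.06 ]
```

View pics/topc.png

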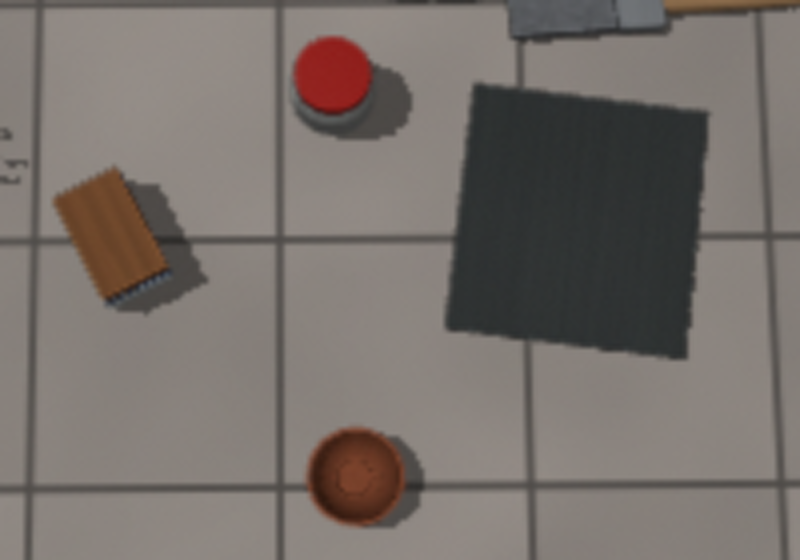

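Request:
arm_command(
  motion=[
    {"dz": -4},
    {"dz": -4},
    {"dz": -4},
    {"dz": -4},
    {"dz": -4},
    {"dz": -4},
    {"dz": -4},
    {"dz": -4},
    {"dz": -4},
    {"dz": -4},
    {"dz": -4},
    {"dz": -4},
  ],
)

```text
validation failed for argument at $.mo...
```

The enlarged crop (offset (200,160), 4x) shows the board's top corners at (52,198), (117,167), (170,268) and (107,300). The mat corners are at (473,84), (708,112), (686,358) and (446,329). The move was refused, most likely because each row needs every field.

Request:
arm_command(
  motion=[
    {"dx": 0,"dy": 0,"dz": -4,"spin": 0,"claw": 100},
    {"dx": 0,"dy": 0,"dz": -4,"spin": 0,"claw": 100},
    {"dx": 0,"dy": 0,"dz": -4,"spin": 0,"claw": 100},
    {"dx": 0,"dy": 0,"dz": -4,"spin": 0,"claw": 100},
    {"dx": 0,"dy": 0,"dz": -4,"spin": 0,"claw": 100},
    {"dx": 0,"dy": 0,"dz": -4,"spin": 0,"claw": 100},
    {"dx": 0,"dy": 0,"dz": -4,"spin": 0,"claw": 100},
    {"dx": 0,"dy": 0,"dz": -4,"spin": 0,"claw": 100},
    {"dx": 0,"dy": 0,"dz": -4,"spin": 0,"claw": 100},
    {"dx": 0,"dy": 0,"dz": -4,"spin": 0,"claw": 100},
  ],
)

```text
clock: 0.98
position: [0.2156, -0.4619, 0.5892]
tcp_rot: [3.015, 0.669, 0.018]
wrist_force: [0.9, -0.6, 0.4]
grip_width: 0.0855
grasp_force: 0.0
```

```bash
python3 - <<'E'
from h import *
c=env.capture("top")
q=[at(c,200+(u)/4,160+(v)/4,.06) for u,v in [(52,198),(117,167),(170,268),(107,300)]]
print(np.round(q,3),np.mean(q,0), [np.linalg.norm(q[i]-q[(i+1)%4]) for i in range(4)])
d=(q[3]+q[2]-q[0]-q[1]);print("long axis deg",np.degrees(np.arctan2(d[1],d[0])))
m=[at(c,200+(u)/4,160+(v)/4,.005) for u,v in [(473,84),(708,112),(686,358),(446,329)]]
print(np.round(m,3),np.mean(m,0),[np.linalg.norm(m[i]-m[(i+1)%4]) for i in range(4)])
s=env.read_state();print(s["q"],s["position"],R.from_rotvec(s["tcp_rot"]).as_matrix().round(3))
E
```

```text
[[0.586 0.222 0.06 ]
 [0.61  0.173 0.06 ]
 [0.531 0.131 0.06 ]
 [0.507 0.179 0.06 ]] [0.55862639 0.1762025  0.06      ] [np.float64(0.05470694734177243), np.float64(0.0884762060567417), np.float64(0.05316705089383581), np.float64(0.08963294571980947)]
long axis deg -151.795259725947
[[ 0.686 -0.106  0.005]
 [ 0.662 -0.293  0.005]
 [ 0.465 -0.267  0.005]
 [ 0.489 -0.08   0.005]] [ 0.57576952 -0.18657231  0.005     ] [np.float64(0.18892845030197894), np.float64(0.198225533879614), np.float64(0.18848093093828974), np.float64(0.19841732627102998)]
[-1.13400289e+00  3.55765201e-01  9.62604622e-01  2.11740852e+00
  4.33410207e-05  1.57080059e+00] [ 0.21397415 -0.45828578  0.59322356] [[ 0.906  0.422  0.026]
 [ 0.423 -0.904 -0.055]
 [ 0.     0.06  -0.998]]
```

The pair is at (0.559, 0.176), with its long axis at 28° and sides of 89 x 54 mm, which matches. The mat is at (0.576, -0.187), 198 x 189 mm, also a match.

At the q4 limit the tool tilts outward, and the tilt is kept. So my plan is:
1. Tilt the tool to about 20° below horizontal at azimuth 28°.
2. Grip the pair over the seam.
3. Spin 180°.
4. Press the pair flat on the mat.

First I'll swing over to base yaw 28°.

Request:
arm_command(
  motion=[
    {"dx": 0,"dy": 0,"dz": 0,"spin": -7,"claw": 100},
    {"dx": 0,"dy": 0,"dz": 0,"spin": -7,"claw": 100},
    {"dx": 0,"dy": 0,"dz": 0,"spin": -7,"claw": 100},
    {"dx": 0,"dy": 0,"dz": 0,"spin": -7,"claw": 100},
    {"dx": 0,"dy": 0,"dz": 0,"spin": -7,"claw": 100},
    {"dx": 0,"dy": 0,"dz": 0,"spin": -7,"claw": 100},
    {"dx": 0,"dy": 0,"dz": 0,"spin": -7,"claw": 100},
    {"dx": 0,"dy": 0,"dz": 0,"spin": -7,"claw": 100},
    {"dx": 0,"dy": 0,"dz": 0,"spin": -7,"claw": 100},
    {"dx": 0,"dy": 0,"dz": 0,"spin": -7,"claw": 100},
    {"dx": 0,"dy": 0,"dz": 0,"spin": -7,"claw": 100},
    {"dx": 0,"dy": 0,"dz": 0,"spin": -7,"claw": 100},
    {"dx": 0,"dy": 0,"dz": 0,"spin": -6,"claw": 100},
    {"dx": 1.75,"dy": 3.4,"dz": 0.8,"spin": 0,"claw": 100},
    {"dx": 1.75,"dy": 3.4,"dz": 0.8,"spin": 0,"claw": 100},
    {"dx": 1.75,"dy": 3.4,"dz": 0.8,"spin": 0,"claw": 100},
    {"dx": 1.75,"dy": 3.4,"dz": 0.8,"spin": 0,"claw": 100},
    {"dx": 1.75,"dy": 3.4,"dz": 0.8,"spin": 0,"claw": 100},
    {"dx": 1.75,"dy": 3.4,"dz": 0.8,"spin": 0,"claw": 100},
  ],
)

```text
clock: 2.62
position: [0.3558, -0.2776, 0.5346]
tcp_rot: [1.667, 2.616, -0.041]
wrist_force: [1.3, -0.8, -0.2]
grip_width: 0.0853
grasp_force: 0.0
```

Request:
arm_command(
  motion=[
    {"dx": 1.75,"dy": 3.4,"dz": 0.8,"spin": 0,"claw": 100},
    {"dx": 1.75,"dy": 3.4,"dz": 0.8,"spin": 0,"claw": 100},
    {"dx": 1.75,"dy": 3.4,"dz": 0.8,"spin": 0,"claw": 100},
    {"dx": 1.75,"dy": 3.4,"dz": 0.8,"spin": 0,"claw": 100},
    {"dx": 1.75,"dy": 3.4,"dz": 0.8,"spin": 0,"claw": 100},
    {"dx": 1.75,"dy": 3.4,"dz": 0.8,"spin": 0,"claw": 100},
    {"dx": 3.6,"dy": 1,"dz": -1.3,"spin": 0,"claw": 100},
    {"dx": 3.6,"dy": 1,"dz": -1.3,"spin": 0,"claw": 100},
    {"dx": 3.6,"dy": 1,"dz": -1.3,"spin": 0,"claw": 100},
    {"dx": 3.6,"dy": 1,"dz": -1.3,"spin": 0,"claw": 100},
    {"dx": 3.6,"dy": 1,"dz": -1.3,"spin": 0,"claw": 100},
    {"dx": 3.6,"dy": 1,"dz": -1.3,"spin": 0,"claw": 100},
    {"dx": 3.6,"dy": 1,"dz": -1.3,"spin": 0,"claw": 100},
    {"dx": 3.6,"dy": 1,"dz": -1.3,"spin": 0,"claw": 100},
    {"dx": 3.6,"dy": 1,"dz": -1.3,"spin": 0,"claw": 100},
  ],
)

```text
clock: 3.87
position: [0.4371, 0.2369, 0.5761]
tcp_rot: [1.662, 2.612, -0.03]
wrist_force: [-4.2, -3.1, -4.9]
grip_width: 0.0857
grasp_force: 0.0
```

```bash
cat >> h.py <<'E'
def st():
    s=env.read_state(); M=R.from_rotvec(s["tcp_rot"]).as_matrix(); z=M[:,2]
    print("t",s["clock"],"q",np.round(s["q"],3),"p",np.round(s["position"],4),"F",np.round(s["wrist_force"],1),"w",round(s["grip_width"],4),round(s["grasp_force"],1))
    print(M.round(3).tolist(),"down",np.degrees(np.arcsin(-z[2])).round(1),"az",np.degrees(np.arctan2(z[1],z[0])).round(1)); return s,M
E
python3 -c "
from h import *
st()"
```

```text
t 3.8667 q [ 0.527  0.357  0.907  2.117 -0.049  1.661] p [0.4371 0.2369 0.5761] F [-4.2 -3.1 -4.9] w 0.0857 0.0
[[-0.423, 0.906, 0.028], [0.905, 0.424, -0.041], [-0.049, 0.008, -0.999]] down 87.2 az -55.9
```

Request:
arm_command(
  motion=[
    {"dx": 0,"dy": 0,"dz": 0,"spin": -7,"claw": 100},
    {"dx": 0,"dy": 0,"dz": 0,"spin": -7,"claw": 100},
    {"dx": 0,"dy": 0,"dz": 0,"spin": -7,"claw": 100},
    {"dx": 0,"dy": 0,"dz": 0,"spin": -7,"claw": 100},
    {"dx": 0,"dy": 0,"dz": 0,"spin": -7,"claw": 100},
    {"dx": 0,"dy": 0,"dz": 0,"spin": -7,"claw": 100},
    {"dx": 0,"dy": 0,"dz": 0,"spin": -7,"claw": 100},
    {"dx": 0,"dy": 0,"dz": 0,"spin": -7,"claw": 100},
    {"dx": 0,"dy": 0,"dz": 0,"spin": -7,"claw": 100},
    {"dx": 0,"dy": 0,"dz": 0,"spin": -7,"claw": 100},
    {"dx": 0,"dy": 0,"dz": 0,"spin": -7,"claw": 100},
    {"dx": 0,"dy": 0,"dz": 0,"spin": -7,"claw": 100},
    {"dx": 0,"dy": 0,"dz": 0,"spin": -7,"claw": 100},
    {"dx": 0,"dy": 0,"dz": -4,"spin": 0,"claw": 100},
    {"dx": 0,"dy": 0,"dz": -4,"spin": 0,"claw": 100},
    {"dx": 0,"dy": 0,"dz": -4,"spin": 0,"claw": 100},
    {"dx": 0,"dy": 0,"dz": -4,"spin": 0,"claw": 100},
    {"dx": 0,"dy": 0,"dz": -4,"spin": 0,"claw": 100},
  ],
)

```text
clock: 5.37
position: [0.3907, 0.2147, 0.6385]
tcp_rot: [-0.68, 2.918, -0.013]
wrist_force: [-0.0, 0.1, 0.6]
grip_width: 0.0853
grasp_force: 0.0
```

```bash
python3 -c "
from h import *
st()"
```

```text
t 5.3667 q [ 0.539  0.224  0.906  2.116 -0.053  0.077] p [0.3907 0.2147 0.6385] F [-0.   0.1  0.6] w 0.0853 0.0
[[-0.887, -0.439, 0.143], [-0.44, 0.898, 0.024], [-0.139, -0.042, -0.989]] down 81.7 az 9.6
```

Request:
arm_command(
  motion=[
    {"dx": 0,"dy": 0,"dz": -4,"spin": 0,"claw": 100},
    {"dx": 0,"dy": 0,"dz": -4,"spin": 0,"claw": 100},
    {"dx": 0,"dy": 0,"dz": -4,"spin": 0,"claw": 100},
    {"dx": 0,"dy": 0,"dz": -4,"spin": 0,"claw": 100},
    {"dx": 0,"dy": 0,"dz": -4,"spin": 0,"claw": 100},
    {"dx": 0,"dy": 0,"dz": -4,"spin": 0,"claw": 100},
    {"dx": 0,"dy": 0,"dz": -4,"spin": 0,"claw": 100},
    {"dx": 0,"dy": 0,"dz": -4,"spin": 0,"claw": 100},
    {"dx": 0,"dy": 0,"dz": -4,"spin": 0,"claw": 100},
    {"dx": 0,"dy": 0,"dz": -4,"spin": 0,"claw": 100},
    {"dx": 0,"dy": 0,"dz": -4,"spin": 0,"claw": 100},
    {"dx": 0,"dy": 0,"dz": -4,"spin": 0,"claw": 100},
    {"dx": 0,"dy": 0,"dz": -4,"spin": 0,"claw": 100},
    {"dx": 0,"dy": 0,"dz": -4,"spin": 0,"claw": 100},
    {"dx": 0,"dy": 0,"dz": -4,"spin": 0,"claw": 100},
  ],
)

```text
clock: 6.62
position: [0.221, 0.1189, 0.7803]
tcp_rot: [-0.608, 2.538, 0.159]
wrist_force: [0.8, 0.4, 0.7]
grip_width: 0.0853
grasp_force: 0.0
```

```bash
python3 -c "
from h import *
st()"
```

```text
t 6.6167 q [ 0.556 -0.169  0.915  2.117 -0.051  0.071] p [0.221  0.1189 0.7803] F [0.8 0.4 0.7] w 0.0853 0.0
[[-0.763, -0.452, 0.462], [-0.391, 0.892, 0.227], [-0.515, -0.007, -0.857]] down 59.0 az 26.2
```

Request:
arm_command(
  motion=[
    {"dx": -2,"dy": 0,"dz": -3.4,"spin": 0,"claw": 100},
    {"dx": -2,"dy": 0,"dz": -3.4,"spin": 0,"claw": 100},
    {"dx": -2,"dy": 0,"dz": -3.4,"spin": 0,"claw": 100},
    {"dx": -2,"dy": 0,"dz": -3.4,"spin": 0,"claw": 100},
    {"dx": -2,"dy": 0,"dz": -3.4,"spin": 0,"claw": 100},
    {"dx": -2,"dy": 0,"dz": -3.4,"spin": 0,"claw": 100},
    {"dx": -2,"dy": 0,"dz": -3.4,"spin": 0,"claw": 100},
    {"dx": -2,"dy": 0,"dz": -3.4,"spin": 0,"claw": 100},
  ],
)

```text
clock: 7.28
position: [0.2261, 0.1153, 0.8599]
tcp_rot: [-0.559, 2.321, 0.224]
wrist_force: [0.4, 0.6, -0.7]
grip_width: 0.0851
grasp_force: 0.0
```

```bash
python3 -c "
from h import *
st()"
```

```text
t 7.2833 q [ 4.730e-01 -1.460e-01  1.165e+00  2.117e+00 -2.000e-03  0.000e+00] p [0.2261 0.1153 0.8599] F [ 0.4  0.6 -0.7] w 0.0851 0.0
[[-0.642, -0.455, 0.617], [-0.328, 0.891, 0.314], [-0.693, -0.001, -0.721]] down 46.1 az 27.0
```

Request:
arm_command(
  motion=[
    {"dx": -2.5,"dy": 0,"dz": -3.2,"spin": 0,"claw": 100},
    {"dx": -2.5,"dy": 0,"dz": -3.2,"spin": 0,"claw": 100},
    {"dx": -2.5,"dy": 0,"dz": -3.2,"spin": 0,"claw": 100},
    {"dx": -2.5,"dy": 0,"dz": -3.2,"spin": 0,"claw": 100},
    {"dx": -2.5,"dy": 0,"dz": -3.2,"spin": 0,"claw": 100},
    {"dx": -2.5,"dy": 0,"dz": -3.2,"spin": 0,"claw": 100},
    {"dx": -2.5,"dy": 0,"dz": -3.2,"spin": 0,"claw": 100},
    {"dx": -2.5,"dy": 0,"dz": -3.2,"spin": 0,"claw": 100},
    {"dx": -1,"dy": 0,"dz": -4,"spin": 0,"claw": 100},
    {"dx": -1,"dy": 0,"dz": -4,"spin": 0,"claw": 100},
    {"dx": -1,"dy": 0,"dz": -4,"spin": 0,"claw": 100},
    {"dx": -1,"dy": 0,"dz": -4,"spin": 0,"claw": 100},
  ],
)

```text
clock: 8.28
position: [0.1173, 0.0571, 0.9499]
tcp_rot: [-0.481, 1.993, 0.295]
wrist_force: [0.2, 0.3, -0.6]
grip_width: 0.0854
grasp_force: 0.0
```

```bash
python3 -c "
from h import *
st()"
```

```text
t 8.2833 q [ 0.49  -0.287  1.363  2.117 -0.016  0.007] p [0.1173 0.0571 0.9499] F [ 0.2  0.3 -0.6] w 0.0854 0.0
[[-0.4, -0.455, 0.795], [-0.206, 0.89, 0.406], [-0.893, -0.001, -0.45]] down 26.8 az 27.1
```

Request:
arm_command(
  motion=[
    {"dx": -1,"dy": 0,"dz": -4,"spin": 0,"claw": 100},
    {"dx": -1,"dy": 0,"dz": -4,"spin": 0,"claw": 100},
    {"dx": -1,"dy": 0,"dz": -4,"spin": 0,"claw": 100},
  ],
)

```text
clock: 8.53
position: [0.0611, 0.0291, 0.9583]
tcp_rot: [-0.461, 1.911, 0.31]
wrist_force: [0.6, -0.9, 0.4]
grip_width: 0.0855
grasp_force: 0.0
```

```bash
cat >> h.py <<'E'
def path(*pts):
    s,M=st(); p=s["position"]
    for t in pts:
        t=np.array(t); d=M.T@(t-p)*100; n=max(1,int(np.ceil(np.linalg.norm(d)/4))); print(np.round(t,3),"cm",d.round(2),"rows",n,"each",(d/n).round(2)); p=t
def hv(): # unit azimuth & side of tool
    M=R.from_rotvec(env.read_state()["tcp_rot"]).as_matrix(); z=M[:,2]; a=np.array([z[0],z[1],0]); a/=np.linalg.norm(a); return M,z,a
E
python3 - <<'E'
from h import *
M,z,a=hv()
G=np.array([.5586,.1762,.034])-.015*a
T=G+.005*z
path([.38,.14,.75],T-.14*z+[0,0,.02],T-.05*z, T)
E
```

```text
t 8.5333 q [ 4.810e-01 -3.720e-01  1.363e+00  2.117e+00 -8.000e-03  2.000e-03] p [0.0611 0.0291 0.9583] F [ 0.6 -0.9  0.4] w 0.0855 0.0
[[-0.331, -0.455, 0.826], [-0.17, 0.89, 0.422], [-0.928, -0.001, -0.373]] down 21.9 az 27.1
[0.38 0.14 0.75] cm [ 6.88 -4.62 38.8 ] rows 10 each [ 0.69 -0.46  3.88]
[0.434 0.112 0.104] cm [58.61 -4.85 27.33] rows 17 each [ 3.45 -0.29  1.61]
[0.508 0.15  0.051] cm [1.86 0.   9.75] rows 3 each [0.62 0.   3.25]
[0.549 0.171 0.032] cm [-0. -0.  5.] rows 2 each [-0.  -0.   2.5]
```

Request:
arm_command(
  motion=[
    {"dx": 0.7,"dy": -0.5,"dz": 3.9,"spin": 0,"claw": 100},
    {"dx": 0.7,"dy": -0.5,"dz": 3.9,"spin": 0,"claw": 100},
    {"dx": 0.7,"dy": -0.5,"dz": 3.9,"spin": 0,"claw": 100},
    {"dx": 0.7,"dy": -0.5,"dz": 3.9,"spin": 0,"claw": 100},
    {"dx": 0.7,"dy": -0.5,"dz": 3.9,"spin": 0,"claw": 100},
    {"dx": 0.7,"dy": -0.5,"dz": 3.9,"spin": 0,"claw": 100},
    {"dx": 0.7,"dy": -0.5,"dz": 3.9,"spin": 0,"claw": 100},
    {"dx": 0.7,"dy": -0.5,"dz": 3.9,"spin": 0,"claw": 100},
    {"dx": 0.7,"dy": -0.5,"dz": 3.9,"spin": 0,"claw": 100},
    {"dx": 0.7,"dy": -0.5,"dz": 3.9,"spin": 0,"claw": 100},
    {"dx": 3.4,"dy": -0.3,"dz": 1.6,"spin": 0,"claw": 100},
    {"dx": 3.4,"dy": -0.3,"dz": 1.6,"spin": 0,"claw": 100},
    {"dx": 3.4,"dy": -0.3,"dz": 1.6,"spin": 0,"claw": 100},
    {"dx": 3.4,"dy": -0.3,"dz": 1.6,"spin": 0,"claw": 100},
    {"dx": 3.4,"dy": -0.3,"dz": 1.6,"spin": 0,"claw": 100},
    {"dx": 3.4,"dy": -0.3,"dz": 1.6,"spin": 0,"claw": 100},
    {"dx": 3.4,"dy": -0.3,"dz": 1.6,"spin": 0,"claw": 100},
    {"dx": 3.4,"dy": -0.3,"dz": 1.6,"spin": 0,"claw": 100},
    {"dx": 3.4,"dy": -0.3,"dz": 1.6,"spin": 0,"claw": 100},
    {"dx": 3.4,"dy": -0.3,"dz": 1.6,"spin": 0,"claw": 100},
  ],
)

```text
clock: 10.2
position: [0.2571, 0.067, 0.4517]
tcp_rot: [-0.438, 2.088, 0.283]
wrist_force: [-0.3, 0.9, 0.1]
grip_width: 0.0852
grasp_force: 0.0
```

```bash
python3 - <<'E'
from h import *
M,z,a=hv()
G=np.array([.5586,.1762,.034])-.015*a
T=G+.005*z
path(T-.14*z+[0,0,.03],T-.05*z, T)
E
```

```text
t 10.2 q [ 2.009 -0.832 -0.642  1.749 -1.021  1.589] p [0.2571 0.067  0.4517] F [-0.3  0.9  0.1] w 0.0852 0.0
[[-0.485, -0.416, 0.769], [-0.196, 0.909, 0.368], [-0.852, 0.027, -0.523]] down 31.5 az 25.5
[0.441 0.12  0.135] cm [17.05 -3.7  32.69] rows 10 each [ 1.7  -0.37  3.27]
[0.51  0.153 0.058] cm [ 2.56 -0.08 10.57] rows 3 each [ 0.85 -0.03  3.52]
[0.549 0.172 0.031] cm [-0. -0.  5.] rows 2 each [-0.  -0.   2.5]
```

I cut inside the inner reach and the base joint swung over to 115°. I'll back up and recover before going on.

Request:
arm_command(
  motion=[
    {"dx": -3.4,"dy": 0,"dz": -1.2,"spin": 0,"claw": 100},
    {"dx": -3.4,"dy": 0,"dz": -1.2,"spin": 0,"claw": 100},
    {"dx": -3.4,"dy": 0,"dz": -1.2,"spin": 0,"claw": 100},
    {"dx": -3.4,"dy": 0,"dz": -1.2,"spin": 0,"claw": 100},
    {"dx": -3.4,"dy": 0,"dz": 1.2,"spin": 0,"claw": 100},
    {"dx": -3.4,"dy": 0,"dz": 1.2,"spin": 0,"claw": 100},
  ],
)

```text
clock: 10.7
position: [0.2666, 0.065, 0.6152]
tcp_rot: [-0.441, 2.06, 0.304]
wrist_force: [-0.9, -0.1, -0.2]
grip_width: 0.0853
grasp_force: 0.0
```

```bash
python3 - <<'E'
from h import *
st()
E
```

```text
t 10.7 q [ 2.063 -0.7   -0.206  2.116 -1.049  1.671] p [0.2666 0.065  0.6152] F [-0.9 -0.1 -0.2] w 0.0853 0.0
[[-0.463, -0.428, 0.776], [-0.185, 0.903, 0.387], [-0.867, 0.036, -0.498]] down 29.8 az 26.5
```

Request:
arm_command(
  motion=[
    {"dx": -2,"dy": 0,"dz": 3.5,"spin": 0,"claw": 100},
    {"dx": -2,"dy": 0,"dz": 3.5,"spin": 0,"claw": 100},
    {"dx": -2,"dy": 0,"dz": 3.5,"spin": 0,"claw": 100},
    {"dx": -2,"dy": 0,"dz": 3.5,"spin": 0,"claw": 100},
    {"dx": -2,"dy": 0,"dz": 3.5,"spin": 0,"claw": 100},
    {"dx": -2,"dy": 0,"dz": 3.5,"spin": 0,"claw": 100},
  ],
)

```text
clock: 11.2
position: [0.2834, 0.0724, 0.604]
tcp_rot: [-0.447, 1.966, 0.365]
wrist_force: [-0.4, -0.5, 0.4]
grip_width: 0.0854
grasp_force: 0.0
```

```bash
python3 - <<'E'
from h import *
st()
E
```

```text
t 11.2 q [ 2.13  -0.749 -0.315  2.116 -1.141  1.755] p [0.2834 0.0724 0.604 ] F [-0.4 -0.5  0.4] w 0.0854 0.0
[[-0.39, -0.464, 0.795], [-0.147, 0.884, 0.443], [-0.909, 0.056, -0.414]] down 24.4 az 29.1
```

Request:
arm_command(
  motion=[
    {"dx": 0.3,"dy": 4,"dz": -0.2,"spin": 0,"claw": 100},
    {"dx": 0.3,"dy": 4,"dz": -0.2,"spin": 0,"claw": 100},
    {"dx": 0.3,"dy": 4,"dz": -0.2,"spin": 0,"claw": 100},
    {"dx": 0.3,"dy": 4,"dz": -0.2,"spin": 0,"claw": 100},
    {"dx": 0.3,"dy": 4,"dz": -0.2,"spin": 0,"claw": 100},
  ],
)

```text
clock: 11.62
position: [0.1759, 0.244, 0.6063]
tcp_rot: [-0.446, 1.967, 0.366]
wrist_force: [0.7, -0.1, 0.1]
grip_width: 0.0855
grasp_force: 0.0
```

```bash
python3 - <<'E'
from h import *
st()
E
```

```text
t 11.6167 q [ 2.13  -0.421 -0.271  1.831 -1.141  1.755] p [0.1759 0.244  0.6063] F [ 0.7 -0.1  0.1] w 0.0855 0.0
[[-0.392, -0.463, 0.795], [-0.146, 0.884, 0.443], [-0.908, 0.057, -0.414]] down 24.5 az 29.1
```

Request:
arm_command(
  motion=[
    {"dx": 0.3,"dy": 4,"dz": -0.2,"spin": 0,"claw": 100},
    {"dx": -0.8,"dy": 0,"dz": 1.8,"spin": 0,"claw": 100},
    {"dx": -0.8,"dy": 0,"dz": 1.8,"spin": 0,"claw": 100},
    {"dx": -0.8,"dy": 0,"dz": 1.8,"spin": 0,"claw": 100},
    {"dx": -0.8,"dy": 0,"dz": 1.8,"spin": 0,"claw": 100},
    {"dx": -0.8,"dy": 0,"dz": 1.8,"spin": 0,"claw": 100},
    {"dx": -0.8,"dy": 0,"dz": 1.8,"spin": 0,"claw": 100},
    {"dx": -0.8,"dy": 0,"dz": 1.8,"spin": 0,"claw": 100},
    {"dx": -0.8,"dy": 0,"dz": 1.8,"spin": 0,"claw": 100},
    {"dx": -0.8,"dy": 0,"dz": 1.8,"spin": 0,"claw": 100},
    {"dx": -0.8,"dy": 0,"dz": 1.8,"spin": 0,"claw": 100},
    {"dx": -0.8,"dy": 0,"dz": 1.8,"spin": 0,"claw": 100},
  ],
)

```text
clock: 12.62
position: [0.3285, 0.3668, 0.5972]
tcp_rot: [-0.446, 1.979, 0.36]
wrist_force: [-1.6, -0.6, -0.1]
grip_width: 0.0853
grasp_force: 0.0
```

```bash
python3 - <<'E'
from h import *
st()
E
```

```text
t 12.6167 q [ 1.217 -0.439 -0.441  0.553 -0.633  0.414] p [0.3285 0.3668 0.5972] F [-1.6 -0.6 -0.1] w 0.0853 0.0
[[-0.402, -0.46, 0.792], [-0.151, 0.886, 0.438], [-0.903, 0.056, -0.425]] down 25.2 az 28.9
```

```bash
cat > fk.py <<'E'
import numpy as np
from scipy.optimize import least_squares
from scipy.spatial.transform import Rotation as R
D=[([-1.134,.2606,-.1392,1.1727,0,1.5708],[.2218,-.4752,.2445]),([-1.134,.3558,.9626,2.1174,0,1.5708],[.21397,-.45829,.59322]),
([.527,.357,.907,2.117,-.049,1.661],[.4371,.2369,.5761]),([.556,-.169,.915,2.117,-.051,.071],[.221,.1189,.7803]),([.473,-.146,1.165,2.117,-.002,0],[.2261,.1153,.8599]),
([.49,-.287,1.363,2.117,-.016,.007],[.1173,.0571,.9499]),([2.009,-.832,-.642,1.749,-1.021,1.589],[.2571,.067,.4517]),([2.063,-.7,-.206,2.116,-1.049,1.671],[.2666,.065,.6152]),
([2.13,-.749,-.315,2.116,-1.141,1.755],[.2834,.0724,.604]),([2.13,-.421,-.271,1.831,-1.141,1.755],[.1759,.244,.6063]),([1.217,-.439,-.441,.553,-.633,.414],[.3285,.3668,.5972])]
B=np.array([[0,0,1],[0,1,0],[-1,0,0]],float)
LO=np.array([-2.78,-.83,-1.28,-1.9,-1.57,-3.14])+.02; HI=np.array([2.78,1.72,1.37,2.12,1.48,3.14])-.02
def rot(q): return (R.from_euler("ZYZX",[q[0],q[1]-q[2]+q[3],q[4],q[5]])).as_matrix()@B
def fk(q,p):
    a,b,L1,L2,c,L,w=p; M=rot(q); e=q[1]-q[2]+c; ph=q[1]-q[2]+q[3]
    r=a+L1*np.sin(q[1])+L2*np.cos(e)+w*np.cos(ph); z=b+L1*np.cos(q[1])-L2*np.sin(e)-w*np.sin(ph)
    return np.array([r*np.cos(q[0]),r*np.sin(q[0]),z])+L*M[:,2], M
P=least_squares(lambda p: np.concatenate([fk(np.array(q),p)[0]-x for q,x in D]),[0,.2,.3,.3,0,.2,.1]).x
def ik(T,M,q0,f=1.0):
    def g(q):
        x,Q=fk(q,P); return np.concatenate([(x-T)*5,R.from_matrix(Q.T@M).as_rotvec()])
    s=least_squares(g,np.clip(q0,LO+1e-3,HI-1e-3),bounds=(LO,HI)); return s.x,np.linalg.norm(g(s.x))
E
python3 - <<'E'
from fk import *
print("P",P.round(4),"res mm",[round(1000*np.linalg.norm(fk(np.array(q),P)[0]-x),1) for q,x in D])
from h import *
s,M=st(); print(rot(s["q"]).round(3).tolist())
a=np.radians(28); 
def tool(az,dn,flip=0): return R.from_euler("ZYX",[np.radians(az),np.radians(dn),np.pi*flip]).as_matrix()@B
for dn in (25,):
  q=np.array([.5,.3,-.3,0,0,0.])
  for n,(x,y,z) in dict(pre=(.434,.112,.1),grasp=(.549,.171,.032),lift=(.549,.171,.2)).items():
    q,e=ik(np.array([x,y,z]),tool(28,dn),q); print(n,q.round(2),round(e,3))
  for fl in (0,1,-1):
    qq=np.array([q[0]-.6,q[1],q[2],q[3],.6,3.0*fl])
    for n,(x,y,z) in dict(matup=(.567,-.21,.2),mat=(.567,-.21,.04),box=(.54,-.14,.04)).items():
      qq,e=ik(np.array([x,y,z]),tool(28,dn,fl),qq); print(fl,n,qq.round(2),round(e,3))
E
```

```text
Traceback (most recent call last):
  File "fk.py", line 15, in <module>
    P=least_squares(lambda p: np.concatenate([fk(np.array(q),p)[0]-x for q,x in D]),[0,.2,.3,.3,0,.2,.1]).x
      ~~~~~~~~~~~~~^^^^^^^^^^^^^^^^^^^^^^^^^^^^^^^^^^^^^^^^^^^^^^^^^^^^^^^^^^^^^^^^^^^^^^^^^^^^^^^^^^^^^^
  File "fk.py", line 15, in <lambda>
    P=least_squares(lambda p: np.concatenate([fk(np.array(q),p)[0]-x for q,x in D]),[0,.2,.3,.3,0,.2,.1]).x
                                              ~~^^^^^^^^^^^^^^^
  File "fk.py", line 12, in fk
    a,b,L1,L2,c,L,w=p; M=rot(q); e=q[1]-q[2]+c; ph=q[1]-q[2]+q[3]
                         ~~~^^^
  File "fk.py", line 10, in rot
    def rot(q): return (R.from_euler("ZYZX",[q[0],q[1]-q[2]+q[3],q[4],q[5]])).as_matrix()@B
                        ~~~~~~~~~~~~^^^^^^^^^^^^^^^^^^^^^^^^^^^^^^^^^^^^^^^^
  File "scipy/spatial/transform/_rotation.pyx", line 1413, in scipy.spatial.transform._rotation.Rotation.from_euler
ValueError: Expected axis specification to be a non-empty string of upto 3 characters, got ZYZX
```

```bash
sed -i 's/^def rot.*/def rot(q): return (R.from_euler("ZYZ",[q[0],q[1]-q[2]+q[3],q[4]])*R.from_euler("X",q[5])).as_matrix()@B/' fk.py
cat >> fk.py <<'E'
def tool(az,dn,flip=0): return R.from_euler("ZYX",[np.radians(az),np.radians(dn),np.pi*flip]).as_matrix()@B
E
cat > plan.py <<'E'
from fk import *
from h import *
print("P",P.round(4),"res mm",[round(1000*np.linalg.norm(fk(np.array(q),P)[0]-x),1) for q,x in D])
s,M=st(); print(rot(s["q"]).round(3).tolist())
for dn in (25,):
  q=np.array([.5,.3,-.3,0,0,0.])
  for n,(x,y,z) in dict(pre=(.434,.112,.1),grasp=(.549,.171,.032),lift=(.549,.171,.2)).items():
    q,e=ik(np.array([x,y,z]),tool(28,dn),q); print(n,q.round(2),round(e,3))
  for fl in (0,1,-1):
    qq=np.array([q[0]-.6,q[1],q[2],q[3],.6,3.0*fl])
    for n,(x,y,z) in dict(matup=(.567,-.21,.2),mat=(.567,-.21,.04),box=(.54,-.14,.04)).items():
      qq,e=ik(np.array([x,y,z]),tool(28,dn,fl),qq); print(fl,n,qq.round(2),round(e,3))
E
python3 plan.py
```

```text
P [-2.000e-04  2.185e-01  5.671e-01  3.908e-01 -1.555e-01  3.064e-01
  1.210e-01] res mm [np.float64(0.1), np.float64(0.1), np.float64(0.2), np.float64(0.1), np.float64(0.4), np.float64(0.3), np.float64(0.1), np.float64(0.4), np.float64(0.2), np.float64(0.1), np.float64(0.4)]
t 12.6167 q [ 1.217 -0.439 -0.441  0.553 -0.633  0.414] p [0.3285 0.3668 0.5972] F [-1.6 -0.6 -0.1] w 0.0853 0.0
[[-0.402, -0.46, 0.792], [-0.151, 0.886, 0.438], [-0.903, 0.056, -0.425]] down 25.2 az 28.9
[[-0.402, -0.46, 0.792], [-0.151, 0.886, 0.438], [-0.903, 0.056, -0.425]]
pre [-0.23  0.17 -1.26 -0.49  0.71 -0.6 ] 0.341
grasp [ 0.07  0.64 -1.26 -1.22  0.44 -0.27] 0.229
lift [ 0.13  0.17 -1.26 -0.93  0.33 -0.17] 0.049
0 matup [-0.81  0.33 -0.78 -0.06  1.06 -0.99] 0.0
0 mat [-0.81  0.67 -0.91 -0.53  1.06 -0.99] 0.0
0 box [-0.74  0.69 -1.12 -0.85  1.02 -0.87] 0.0
1 matup [-0.81  0.33 -0.78 -0.06  1.06  2.15] 0.0
1 mat [-0.81  0.67 -0.91 -0.53  1.06  2.15] 0.0
1 box [-0.74  0.69 -1.12 -0.85  1.02  2.27] 0.0
-1 matup [-0.86  0.84 -1.11 -1.87  1.34 -3.12] 0.431
-1 mat [-0.86  1.15 -0.95 -1.88  1.39 -3.12] 0.471
-1 box [-0.77  1.12 -1.13 -1.88  1.28 -3.12] 0.521
```

```bash
python3 - <<'E'
from fk import *
for dn in range(25,85,5):
  best=min((ik(np.array([.545,.169,.034])+.005*tool(28,dn)[:,2],tool(28,dn),q0) for q0 in ([.3,.6,-1,-.5,.3,0],[.3,.9,-1,0,0,0])),key=lambda t:t[1])
  print(dn,best[0].round(2),round(best[1],3))
# where can a pair be regripped at dn 22 with az a : TCP positions
for az in (28,45,60,90,-60,-30,0):
  ok=[]
  for x in np.arange(.3,.75,.06):
    for y in np.arange(-.42,.43,.12):
      q,e=ik(np.array([x,y,.033]),tool(az,22),[np.arctan2(y,x)-.5*np.sign(np.radians(az)-np.arctan2(y,x)),.6,-1,-.5,.5*np.sign(np.radians(az)-np.arctan2(y,x)),0])
      if e<.01: ok.append((round(x,2),round(y,2)))
  print(az,ok)
E
```

```text
25 [ 0.07  0.64 -1.26 -1.22  0.44 -0.27] 0.229
30 [ 0.11  0.6  -1.26 -1.16  0.36 -0.24] 0.162
35 [ 0.15  0.57 -1.26 -1.1   0.29 -0.22] 0.092
40 [ 0.17  0.54 -1.26 -1.06  0.24 -0.21] 0.021
45 [ 0.19  0.47 -1.2  -0.86  0.21 -0.21] 0.0
50 [ 0.21  0.4  -1.11 -0.61  0.18 -0.22] 0.0
55 [ 0.22  0.36 -1.02 -0.4   0.15 -0.22] 0.0
60 [ 0.23  0.35 -0.92 -0.21  0.13 -0.22] 0.0
65 [ 0.25  0.35 -0.83 -0.04  0.1  -0.22] 0.0
70 [ 0.26  0.36 -0.74  0.13  0.08 -0.22] 0.0
75 [ 0.27  0.39 -0.65  0.28  0.06 -0.21] 0.0
80 [ 0.28  0.42 -0.55  0.42  0.04 -0.2 ] 0.0
28 [(np.float64(0.3), np.float64(-0.42)), (np.float64(0.3), np.float64(-0.3)), (np.float64(0.3), np.float64(-0.18)), (np.float64(0.36), np.float64(-0.42)), (np.float64(0.36), np.float64(-0.3)), (np.float64(0.36), np.float64(-0.18)), (np.float64(0.42), np.float64(-0.42)), (np.float64(0.42), np.float64(-0.3)), (np.float64(0.42), np.float64(-0.18)), (np.float64(0.48), np.float64(-0.42)), (np.float64(0.48), np.float64(-0.3)), (np.float64(0.48), np.float64(-0.18)), (np.float64(0.54), np.float64(-0.42)), (np.float64(0.54), np.float64(-0.3)), (np.float6
[... 10522 characters left out ...]
p.float64(0.42)), (np.float64(0.6), np.float64(-0.42)), (np.float64(0.6), np.float64(-0.3)), (np.float64(0.6), np.float64(0.3)), (np.float64(0.6), np.float64(0.42)), (np.float64(0.66), np.float64(-0.42)), (np.float64(0.66), np.float64(-0.3)), (np.float64(0.66), np.float64(-0.18)), (np.float64(0.66), np.float64(0.18)), (np.float64(0.66), np.float64(0.3)), (np.float64(0.66), np.float64(0.42)), (np.float64(0.72), np.float64(-0.42)), (np.float64(0.72), np.float64(-0.3)), (np.float64(0.72), np.float64(-0.18)), (np.float64(0.72), np.float64(-0.06)), (np.float64(0.72), np.float64(0.06)), (np.float64(0.72), np.float64(0.18)), (np.float64(0.72), np.float64(0.3)), (np.float64(0.72), np.float64(0.42))]
```

```bash
python3 - <<'E'
from fk import *
from h import *
M,z,a=hv()
path([.45,.12,.38],[.46,.125,.2])
q=env.read_state()["q"]
for t in ([.45,.12,.38],[.46,.125,.2],[.46,.125,.12]):
    q,e=ik(np.array(t),tool(28.5,25),q); x,Q=fk(q,P); print(q.round(2),round(e,3),x.round(3),"dn",np.degrees(np.arcsin(-Q[2,2])).round(1))
E
```

```text
t 12.6167 q [ 1.217 -0.439 -0.441  0.553 -0.633  0.414] p [0.3285 0.3668 0.5972] F [-1.6 -0.6 -0.1] w 0.0853 0.0
[[-0.402, -0.46, 0.792], [-0.151, 0.886, 0.438], [-0.903, 0.056, -0.425]] down 25.2 az 28.9
[0.45 0.12 0.38] cm [ 18.47 -28.67   8.06] rows 9 each [ 2.05 -3.19  0.9 ]
[0.46  0.125 0.2  ] cm [15.78 -1.03  8.67] rows 5 each [ 3.16 -0.21  1.73]
[-0.06 -0.47 -1.04 -0.06  0.5  -0.26] 0.0 [0.45 0.12 0.38] dn 25.0
[-0.07 -0.09 -1.26 -0.5   0.52 -0.34] 0.161 [0.467 0.122 0.211] dn 32.6
[-0.12  0.14 -1.26 -0.58  0.6  -0.46] 0.285 [0.476 0.118 0.135] dn 37.1
```

Request:
arm_command(
  motion=[
    {"dx": 2,"dy": -3,"dz": 1,"spin": 0,"claw": 100},
    {"dx": 2,"dy": -3,"dz": 1,"spin": 0,"claw": 100},
    {"dx": 2,"dy": -3,"dz": 1,"spin": 0,"claw": 100},
    {"dx": 2,"dy": -3,"dz": 1,"spin": 0,"claw": 100},
    {"dx": 2,"dy": -3,"dz": 1,"spin": 0,"claw": 100},
    {"dx": 2,"dy": -3,"dz": 1,"spin": 0,"claw": 100},
    {"dx": 2,"dy": -3,"dz": 1,"spin": 0,"claw": 100},
    {"dx": 2,"dy": -3,"dz": 1,"spin": 0,"claw": 100},
    {"dx": 2,"dy": -3,"dz": 1,"spin": 0,"claw": 100},
    {"dx": 3.2,"dy": 0,"dz": 1.8,"spin": -3.5,"claw": 100},
    {"dx": 3.2,"dy": 0,"dz": 1.8,"spin": 0,"claw": 100},
    {"dx": 3.2,"dy": 0,"dz": 1.8,"spin": 0,"claw": 100},
    {"dx": 3.2,"dy": 0,"dz": 1.8,"spin": 0,"claw": 100},
  ],
)

```text
clock: 13.7
position: [0.4746, 0.1456, 0.2624]
tcp_rot: [-0.517, 1.984, 0.322]
wrist_force: [0.3, 1.0, 1.0]
grip_width: 0.0853
grasp_force: 0.0
```

```bash
python3 - <<'E'
from h import *
M,z,a=hv()
T=np.array([.5586,.1762,.034])-.01*a+.005*z
path(T-.12*z+[0,0,.02],T-.05*z, T)
E
```

```text
t 13.7 q [ 0.048 -0.168 -1.279 -0.602  0.412 -0.218] p [0.4746 0.1456 0.2624] F [0.3 1.  1. ] w 0.0853 0.0
[[-0.391, -0.489, 0.78], [-0.217, 0.872, 0.438], [-0.894, 0.002, -0.447]] down 26.6 az 29.3
[0.46  0.121 0.105] cm [15.14 -1.49  4.82] rows 4 each [ 3.78 -0.37  1.2 ]
[0.515 0.152 0.054] cm [ 1.79 -0.    7.89] rows 3 each [ 0.6  -0.    2.63]
[0.554 0.173 0.032] cm [-0.  0.  5.] rows 2 each [-0.   0.   2.5]
```

Request:
arm_command(
  motion=[
    {"dx": 3.6,"dy": -0.2,"dz": 1.2,"spin": 0,"claw": 100},
    {"dx": 3.6,"dy": -0.2,"dz": 1.2,"spin": 0,"claw": 100},
    {"dx": 3.6,"dy": -0.2,"dz": 0.8,"spin": 0,"claw": 100},
    {"dx": 3.6,"dy": -0.2,"dz": 0.8,"spin": 0,"claw": 100},
  ],
)

```text
clock: 14.03
position: [0.4928, 0.1093, 0.1802]
tcp_rot: [-0.569, 2.08, 0.349]
wrist_force: [1.2, -0.2, -0.3]
grip_width: 0.0854
grasp_force: 0.0
```

```bash
python3 - <<'E'
from h import *
M,z,a=hv()
T=np.array([.5586,.1762,.034])-.01*a+.005*z
path(T-.12*z+[0,0,.02],T-.05*z, T)
E
```

```text
t 14.0333 q [-0.106  0.069 -1.283 -0.671  0.553 -0.372] p [0.4928 0.1093 0.1802] F [ 1.2 -0.2 -0.3] w 0.0854 0.0
[[-0.469, -0.522, 0.713], [-0.261, 0.853, 0.452], [-0.844, 0.026, -0.536]] down 32.4 az 32.4
[0.468 0.119 0.116] cm [6.35 1.92 2.13] rows 2 each [3.18 0.96 1.07]
[0.518 0.15  0.058] cm [ 1.69 -0.05  8.07] rows 3 each [ 0.56 -0.02  2.69]
[0.554 0.173 0.031] cm [-0. -0.  5.] rows 2 each [-0.  -0.   2.5]
```

Request:
arm_command(
  motion=[
    {"dx": -2.4,"dy": 3,"dz": -0.5,"spin": 0,"claw": 100},
    {"dx": -2.4,"dy": 3,"dz": -0.5,"spin": 0,"claw": 100},
    {"dx": -2.4,"dy": 3,"dz": -0.5,"spin": 0,"claw": 100},
    {"dx": -2.4,"dy": 3,"dz": -0.5,"spin": 0,"claw": 100},
    {"dx": -2.4,"dy": 3,"dz": -0.5,"spin": 0,"claw": 100},
    {"dx": 0,"dy": 0,"dz": 0,"spin": 0,"claw": 100},
  ],
)

```text
clock: 14.53
position: [0.4525, 0.2647, 0.308]
tcp_rot: [-0.578, 2.064, 0.357]
wrist_force: [0.6, 0.2, 0.9]
grip_width: 0.0849
grasp_force: 0.0
```

Request:
arm_command(
  motion=[
    {"dx": 2.4,"dy": 0,"dz": 0.4,"spin": 0,"claw": 100},
    {"dx": 2.4,"dy": 0,"dz": 0.4,"spin": 0,"claw": 100},
    {"dx": 2.4,"dy": 0,"dz": 0.4,"spin": 0,"claw": 100},
    {"dx": 2.4,"dy": 0,"dz": 0.4,"spin": 0,"claw": 100},
    {"dx": 2.4,"dy": 0,"dz": 0.4,"spin": 0,"claw": 100},
  ],
)

```text
clock: 14.95
position: [0.4244, 0.2406, 0.2127]
tcp_rot: [-0.579, 2.113, 0.341]
wrist_force: [-0.0, 0.2, -0.8]
grip_width: 0.0856
grasp_force: 0.0
```

```bash
python3 - <<'E'
from h import *
st()
E
```

```text
t 14.95 q [ 0.461 -0.141 -1.282 -0.539  0.087 -0.028] p [0.4244 0.2406 0.2127] F [-0.   0.2 -0.8] w 0.0856 0.0
[[-0.493, -0.522, 0.696], [-0.276, 0.853, 0.443], [-0.825, 0.026, -0.564]] down 34.4 az 32.5
```

Request:
arm_command(
  motion=[
    {"dx": 2.6,"dy": 0,"dz": 0,"spin": 0,"claw": 100},
    {"dx": 2.6,"dy": 0,"dz": 0,"spin": 0,"claw": 100},
    {"dx": 2.6,"dy": 0,"dz": 0,"spin": 0,"claw": 100},
    {"dx": 2.6,"dy": 0,"dz": -0.4,"spin": 0,"claw": 100},
    {"dx": 2.6,"dy": 0,"dz": -0.4,"spin": 0,"claw": 100},
    {"dx": 2.6,"dy": 0,"dz": -0.4,"spin": 0,"claw": 100},
  ],
)

```text
clock: 15.45
position: [0.3773, 0.2043, 0.1855]
tcp_rot: [-0.616, 2.226, 0.322]
wrist_force: [0.0, -0.1, 0.3]
grip_width: 0.0858
grasp_force: 0.0
```

```bash
python3 - <<'E'
from h import *
st()
E
```

```text
t 15.45 q [ 0.398 -0.249 -1.283 -0.307  0.138 -0.08 ] p [0.3773 0.2043 0.1855] F [ 0.  -0.1  0.3] w 0.0858 0.0
[[-0.572, -0.526, 0.629], [-0.326, 0.85, 0.414], [-0.752, 0.031, -0.658]] down 41.1 az 33.3
```

Request:
arm_command(
  motion=[
    {"dx": 2.6,"dy": 0,"dz": -1,"spin": 0,"claw": 100},
    {"dx": 2.6,"dy": 0,"dz": -1,"spin": 0,"claw": 100},
    {"dx": 2.6,"dy": 0,"dz": -1,"spin": 0,"claw": 100},
    {"dx": 2.6,"dy": 0,"dz": -1,"spin": 0,"claw": 100},
    {"dx": 2.6,"dy": 0,"dz": -1,"spin": 0,"claw": 100},
  ],
)

```text
clock: 15.87
position: [0.2855, 0.1385, 0.1851]
tcp_rot: [-0.642, 2.283, 0.319]
wrist_force: [0.6, -1.9, 0.2]
grip_width: 0.0854
grasp_force: 0.0
```

```bash
python3 - <<'E'
from h import *
from fk import *
M,z,a=hv()
T=np.array([.5586,.1762,.034])-.01*a+.005*z
path(T-.12*z+[0,0,.05],T-.06*z, T)
q=env.read_state()["q"]
for t in (T-.12*z+[0,0,.05],T-.06*z,T):
    q,e=ik(t,M,q); print(q.round(2),round(e,3))
E
```

```text
t 15.8667 q [ 0.142 -0.571 -1.282  0.121  0.321 -0.28 ] p [0.2855 0.1385 0.1851] F [ 0.6 -1.9  0.2] w 0.0854 0.0
[[-0.608, -0.534, 0.588], [-0.352, 0.845, 0.403], [-0.711, 0.038, -0.702]] down 44.6 az 34.4
[0.483 0.124 0.165] cm [-10.04 -11.82  12.44] rows 5 each [-2.01 -2.36  2.49]
[0.518 0.148 0.073] cm [ 3.56 -0.19  9.51] rows 3 each [ 1.19 -0.06  3.17]
[0.553 0.173 0.03 ] cm [0. 0. 6.] rows 2 each [0. 0. 3.]
[ 0.   -0.02 -1.1  -0.21  0.41 -0.39] 0.0
[ 0.07  0.31 -1.19 -0.65  0.37 -0.33] 0.0
[ 0.13  0.47 -1.16 -0.79  0.33 -0.29] 0.0
```

Request:
arm_command(
  motion=[
    {"dx": -1.4,"dy": -1.7,"dz": 1.8,"spin": 0,"claw": 100},
    {"dx": -1.4,"dy": -1.7,"dz": 1.8,"spin": 0,"claw": 100},
    {"dx": -1.4,"dy": -1.7,"dz": 1.8,"spin": 0,"claw": 100},
    {"dx": -1.4,"dy": -1.7,"dz": 1.8,"spin": 0,"claw": 100},
    {"dx": -1.4,"dy": -1.7,"dz": 1.8,"spin": 0,"claw": 100},
    {"dx": -1.4,"dy": -1.7,"dz": 1.8,"spin": 0,"claw": 100},
    {"dx": -1.4,"dy": -1.7,"dz": 1.8,"spin": 0,"claw": 100},
    {"dx": 0,"dy": 0,"dz": 0,"spin": -3,"claw": 100},
  ],
)

```text
clock: 16.53
position: [0.4902, 0.122, 0.1635]
tcp_rot: [-0.697, 2.258, 0.289]
wrist_force: [1.0, 0.6, 1.0]
grip_width: 0.0853
grasp_force: 0.0
```

```bash
python3 - <<'E'
from h import *
M,z,a=hv()
T=np.array([.5586,.1762,.034])-.01*a+.005*z
path(T-.06*z, T)
E
```

```text
t 16.5333 q [-2.000e-03  1.000e-03 -1.095e+00 -2.270e-01  4.130e-01 -4.470e-01] p [0.4902 0.122  0.1635] F [1.  0.6 1. ] w 0.0853 0.0
[[-0.577, -0.562, 0.593], [-0.395, 0.827, 0.4], [-0.715, -0.003, -0.699]] down 44.4 az 34.0
[0.518 0.149 0.072] cm [3.87 0.68 9.06] rows 3 each [1.29 0.23 3.02]
[0.553 0.173 0.031] cm [0. 0. 6.] rows 2 each [0. 0. 3.]
```

Request:
arm_command(
  motion=[
    {"dx": 1.3,"dy": 0.2,"dz": 3,"spin": 0,"claw": 100},
    {"dx": 1.3,"dy": 0.2,"dz": 3,"spin": 0,"claw": 100},
    {"dx": 1.3,"dy": 0.2,"dz": 3,"spin": 0,"claw": 100},
    {"dx": 0,"dy": 0,"dz": 2,"spin": 0,"claw": 100},
    {"dx": 0,"dy": 0,"dz": 2,"spin": 0,"claw": 100},
    {"dx": 0,"dy": 0,"dz": 2,"spin": 0,"claw": 100},
    {"dx": 0,"dy": 0,"dz": 0,"spin": 0,"claw": 100},
  ],
)

```text
clock: 17.12
position: [0.5479, 0.1736, 0.0268]
tcp_rot: [-0.699, 2.264, 0.294]
wrist_force: [1.3, 0.7, -0.6]
grip_width: 0.0856
grasp_force: 0.0
```

Request:
arm_command(
  motion=[
    {"dx": 0,"dy": 0,"dz": 0,"spin": 0,"claw": 50},
    {"dx": 0,"dy": 0,"dz": 0,"spin": 0,"claw": 40},
    {"dx": 0,"dy": 0,"dz": 0,"spin": 0,"claw": 30},
    {"dx": 0,"dy": 0,"dz": 0,"spin": 0,"claw": 0},
    {"dx": 0,"dy": 0,"dz": 0,"spin": 0,"claw": 0},
    {"dx": 0,"dy": 0,"dz": 0,"spin": 0,"claw": 0},
  ],
)

```text
clock: 17.62
position: [0.5463, 0.1727, 0.0303]
tcp_rot: [-0.697, 2.261, 0.292]
wrist_force: [-2.2, -1.9, 2.5]
grip_width: 0.0573
grasp_force: 63.0
```

```bash
python3 - <<'E'
from h import *
st()
c,k=crop("side",220,200,360,310,"s1.png")
E
```

```text
t 17.6167 q [ 0.135  0.471 -1.178 -0.818  0.325 -0.337] p [0.5463 0.1727 0.0303] F [-2.2 -1.9  2.5] w 0.0573 63.0
[[-0.579, -0.563, 0.59], [-0.395, 0.826, 0.402], [-0.714, -0.0, -0.7]] down 44.5 az 34.3
```

View pics/s1.png

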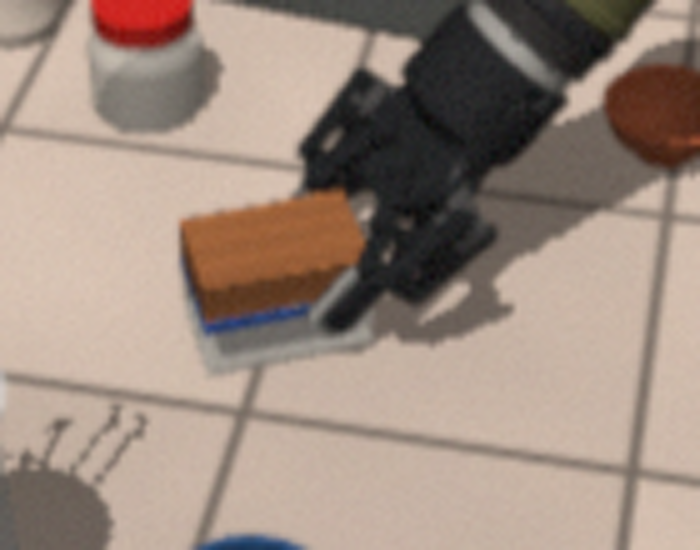

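The crop (5x, offset (220,200)) shows the fingers gripping near the robot-side end at (345,305), over the blue seam. The board is closed and the jaw reads 57 mm, so the grasp is good. I'll lift the pair level and carry it to the mat.

```bash
python3 - <<'E'
from h import *
from fk import *
M,z,a=hv(); p=env.read_state()["position"]
T=np.array([.576,-.187,0])-.012*a; T[2]=p[2]+.006
pts=[p+[0,0,.1],T+[0,0,.09],T]
path(*pts)
q=env.read_state()["q"]
for t in pts:
    q,e=ik(t,M,q); print(q.round(2),round(e,3))
E
```

```text
t 17.6667 q [ 0.135  0.472 -1.178 -0.818  0.325 -0.337] p [0.5464 0.1728 0.0303] F [-3.5 -2.5  4.1] w 0.0576 63.2
[[-0.579, -0.563, 0.59], [-0.395, 0.826, 0.402], [-0.714, -0.0, -0.7]] down 44.4 az 34.3
[0.546 0.173 0.13 ] cm [-7.14 -0.   -7.  ] rows 3 each [-2.38 -0.   -2.33]
[ 0.566 -0.194  0.126] cm [ 13.61 -31.4  -13.29] rows 10 each [ 1.36 -3.14 -1.33]
[ 0.566 -0.194  0.036] cm [6.43 0.   6.3 ] rows 3 each [2.14 0.   2.1 ]
[ 0.13  0.18 -1.05 -0.39  0.32 -0.34] 0.0
[-0.69  0.37 -0.62  0.3   0.75 -1.18] 0.0
[-0.69  0.52 -0.71  0.06  0.75 -1.18] 0.0
```

Request:
arm_command(
  motion=[
    {"dx": -1,"dy": 0,"dz": -1,"spin": 0,"claw": 0},
    {"dx": -2,"dy": 0,"dz": -2,"spin": 0,"claw": 0},
    {"dx": -2,"dy": 0,"dz": -2,"spin": 0,"claw": 0},
    {"dx": -2,"dy": 0,"dz": -2,"spin": 0,"claw": 0},
    {"dx": 0.6,"dy": -1.4,"dz": -0.6,"spin": 0,"claw": 0},
    {"dx": 1.2,"dy": -2.7,"dz": -1.15,"spin": 0,"claw": 0},
    {"dx": 1.2,"dy": -2.7,"dz": -1.15,"spin": 0,"claw": 0},
    {"dx": 1.2,"dy": -2.7,"dz": -1.15,"spin": 0,"claw": 0},
    {"dx": 1.2,"dy": -2.7,"dz": -1.15,"spin": 0,"claw": 0},
    {"dx": 1.2,"dy": -2.7,"dz": -1.15,"spin": 0,"claw": 0},
    {"dx": 1.2,"dy": -2.7,"dz": -1.15,"spin": 0,"claw": 0},
    {"dx": 1.2,"dy": -2.7,"dz": -1.15,"spin": 0,"claw": 0},
    {"dx": 1.2,"dy": -2.7,"dz": -1.15,"spin": 0,"claw": 0},
    {"dx": 1.2,"dy": -2.7,"dz": -1.15,"spin": 0,"claw": 0},
    {"dx": 1.2,"dy": -2.7,"dz": -1.15,"spin": 0,"claw": 0},
    {"dx": 1.2,"dy": -2.7,"dz": -1.15,"spin": 0,"claw": 0},
    {"dx": 0,"dy": 0,"dz": 0,"spin": 0,"claw": 0},
  ],
)

```text
clock: 19.08
position: [0.5654, -0.1992, 0.1232]
tcp_rot: [-0.694, 2.262, 0.283]
wrist_force: [1.6, -1.0, -2.1]
grip_width: 0.0571
grasp_force: 62.7
```

```bash
python3 - <<'E'
from h import *
M,z,a=hv()
T=np.array([.576,-.187,0])-.012*a; T[2]=.0363
path(T)
E
```

```text
t 19.0833 q [-0.695  0.373 -0.627  0.29   0.752 -1.179] p [ 0.5654 -0.1992  0.1232] F [ 1.6 -1.  -2.1] w 0.0571 62.7
[[-0.58, -0.559, 0.593], [-0.396, 0.829, 0.395], [-0.712, -0.006, -0.702]] down 44.6 az 33.7
[ 0.566 -0.194  0.036] cm [5.93 0.48 6.35] rows 3 each [1.98 0.16 2.12]
```

Request:
arm_command(
  motion=[
    {"dx": 1.5,"dy": 0.2,"dz": 1.6,"spin": 0,"claw": 0},
    {"dx": 1.5,"dy": 0.2,"dz": 1.6,"spin": 0,"claw": 0},
    {"dx": 1.5,"dy": 0,"dz": 1.6,"spin": 0,"claw": 0},
    {"dx": 0.8,"dy": 0,"dz": 0.9,"spin": 0,"claw": 0},
    {"dx": 0.4,"dy": 0,"dz": 0.4,"spin": 0,"claw": 0},
    {"dx": 0.1,"dy": 0,"dz": 0.1,"spin": 0,"claw": 0},
    {"dx": 0,"dy": 0,"dz": 0,"spin": 0,"claw": 0},
  ],
)

```text
clock: 19.67
position: [0.564, -0.1866, 0.0379]
tcp_rot: [-0.698, 2.261, 0.294]
wrist_force: [-0.4, -0.6, -1.8]
grip_width: 0.0577
grasp_force: 62.8
```

```bash
python3 - <<'E'
from h import *
st()
E
```

```text
t 19.6667 q [-0.68   0.509 -0.73   0.047  0.752 -1.165] p [ 0.564  -0.1866  0.0379] F [-0.4 -0.6 -1.8] w 0.0577 62.8
[[-0.579, -0.564, 0.589], [-0.395, 0.826, 0.403], [-0.713, 0.001, -0.701]] down 44.5 az 34.4
```

Request:
arm_command(
  motion=[
    {"dx": 0.15,"dy": 0,"dz": 0.15,"spin": 0,"claw": 0},
    {"dx": 0,"dy": 0,"dz": 0,"spin": 0,"claw": 80},
    {"dx": 0,"dy": 0,"dz": 0,"spin": 0,"claw": 100},
    {"dx": 0,"dy": 0,"dz": 0,"spin": 0,"claw": 100},
    {"dx": 0,"dy": 0,"dz": 0,"spin": 0,"claw": 100},
    {"dx": 0,"dy": 0,"dz": 0,"spin": 0,"claw": 100},
    {"dx": 0,"dy": 0,"dz": -2,"spin": 0,"claw": 100},
    {"dx": 0,"dy": 0,"dz": -4,"spin": 0,"claw": 100},
    {"dx": 0,"dy": 0,"dz": -4,"spin": 0,"claw": 100},
    {"dx": 0,"dy": 0,"dz": -4,"spin": 0,"claw": 100},
  ],
)

```text
clock: 20.5
position: [0.4805, -0.2427, 0.1351]
tcp_rot: [-0.699, 2.26, 0.294]
wrist_force: [0.0, -0.1, -0.1]
grip_width: 0.0851
grasp_force: 0.0
```

```bash
python3 - <<'E'
from h import *
from fk import *
M,z,a=hv()
pts=[[.42,.0,.55],[.33,.22,.78]]
path(*pts)
q=env.read_state()["q"]
for t in pts:
    q,e=ik(np.array(t),M,q); print(q.round(2),round(e,3))
c,k=crop("top",280,150,420,260,"t2.png")
E
```

```text
t 20.5 q [-0.885  0.346 -0.615  0.523  0.791 -1.448] p [ 0.4805 -0.2427  0.1351] F [ 0.  -0.1 -0.1] w 0.0851 0.0
[[-0.578, -0.565, 0.589], [-0.395, 0.825, 0.404], [-0.714, 0.001, -0.7]] down 44.5 az 34.4
[0.42 0.   0.55] cm [-35.7   23.48 -22.82] rows 13 each [-2.75  1.81 -1.76]
[0.33 0.22 0.78] cm [-19.9   23.26 -12.53] rows 9 each [-2.21  2.58 -1.39]
[-0.48 -0.28 -0.15  1.25  0.68 -0.91] 0.0
[ 0.57 -0.26  0.51  1.55  0.02 -0.02] 0.0
```

View pics/t2.png

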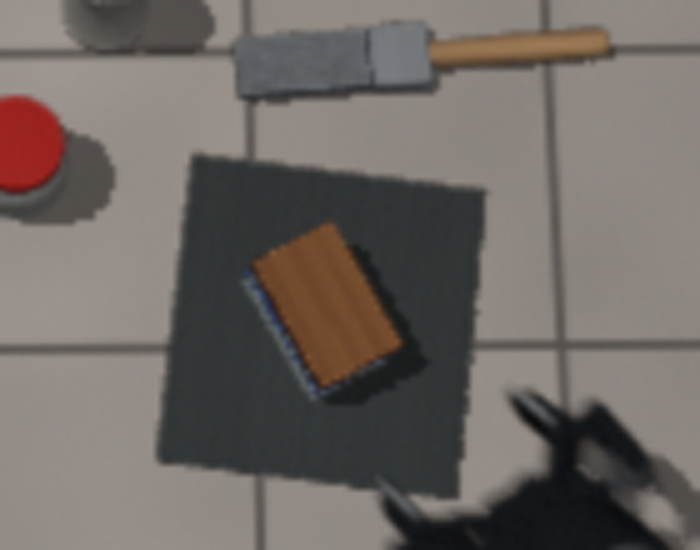

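The 5x crop shows the pair standing level on the mat with the board closed. Its top corners are at (250,264), (332,222), (404,343) and (322,388). Next I'll go up to the q4 limit to flatten the tool to about 20°.

Request:
arm_command(
  motion=[
    {"dx": -2.7,"dy": 1.8,"dz": -1.8,"spin": 0,"claw": 100},
    {"dx": -2.7,"dy": 1.8,"dz": -1.8,"spin": 0,"claw": 100},
    {"dx": -2.7,"dy": 1.8,"dz": -1.8,"spin": 0,"claw": 100},
    {"dx": -2.7,"dy": 1.8,"dz": -1.8,"spin": 0,"claw": 100},
    {"dx": -2.7,"dy": 1.8,"dz": -1.8,"spin": 0,"claw": 100},
    {"dx": -2.7,"dy": 1.8,"dz": -1.8,"spin": 0,"claw": 100},
    {"dx": -2.7,"dy": 1.8,"dz": -1.8,"spin": 0,"claw": 100},
    {"dx": -2.7,"dy": 1.8,"dz": -1.8,"spin": 0,"claw": 100},
    {"dx": -2.7,"dy": 1.8,"dz": -1.8,"spin": 0,"claw": 100},
    {"dx": -2.7,"dy": 1.8,"dz": -1.8,"spin": 0,"claw": 100},
    {"dx": -2.7,"dy": 1.8,"dz": -1.8,"spin": 0,"claw": 100},
    {"dx": -2.7,"dy": 1.8,"dz": -1.8,"spin": 0,"claw": 100},
    {"dx": -2.7,"dy": 1.8,"dz": -1.8,"spin": 0,"claw": 100},
  ],
)

```text
clock: 21.63
position: [0.4139, -0.0041, 0.5502]
tcp_rot: [-0.697, 2.26, 0.293]
wrist_force: [0.5, -0.7, 0.1]
grip_width: 0.0852
grasp_force: 0.0
```

Request:
arm_command(
  motion=[
    {"dx": -2.2,"dy": 2.6,"dz": -1.2,"spin": 0,"claw": 100},
    {"dx": -2.2,"dy": 2.6,"dz": -1.2,"spin": 0,"claw": 100},
    {"dx": -2.2,"dy": 2.6,"dz": -1.2,"spin": 0,"claw": 100},
    {"dx": -2.2,"dy": 2.6,"dz": -1.2,"spin": 0,"claw": 100},
    {"dx": -2.2,"dy": 2.6,"dz": -1.2,"spin": 0,"claw": 100},
    {"dx": -2.2,"dy": 2.6,"dz": -1.2,"spin": 0,"claw": 100},
    {"dx": -2.2,"dy": 2.6,"dz": -1.2,"spin": 0,"claw": 100},
    {"dx": -2.2,"dy": 2.6,"dz": -1.2,"spin": 0,"claw": 100},
    {"dx": -2.2,"dy": 2.6,"dz": -1.2,"spin": 0,"claw": 100},
  ],
)

```text
clock: 22.38
position: [0.332, 0.2228, 0.7675]
tcp_rot: [-0.697, 2.258, 0.295]
wrist_force: [1.3, -0.7, 0.5]
grip_width: 0.0849
grasp_force: 0.0
```

```bash
python3 - <<'E'
from h import *
st()
c=env.capture("top")
q=[at(c,280+u/5,150+v/5,.065) for u,v in [(250,264),(332,222),(404,343),(322,388)]]
d=q[0]+q[1]-q[2]-q[3]; print(np.mean(q,0),np.degrees(np.arctan2(d[1],d[0])),np.linalg.norm(d)/2,np.linalg.norm(q[0]-q[1]))
E
```

```text
t 22.3833 q [ 0.581 -0.275  0.451  1.5    0.013 -0.012] p [0.332  0.2228 0.7675] F [ 1.3 -0.7  0.5] w 0.0849 0.0
[[-0.577, -0.564, 0.591], [-0.393, 0.826, 0.404], [-0.716, 0.001, -0.698]] down 44.3 az 34.4
[ 0.57815119 -0.18141392  0.065     ] 28.604640478060418 0.08652946211775074 0.05704069864898052
```

Request:
arm_command(
  motion=[
    {"dx": -2.5,"dy": 0,"dz": -3.2,"spin": 0,"claw": 100},
    {"dx": -2.5,"dy": 0,"dz": -3.2,"spin": 0,"claw": 100},
    {"dx": -2.5,"dy": 0,"dz": -3.2,"spin": 0,"claw": 100},
    {"dx": -2.5,"dy": 0,"dz": -3.2,"spin": 0,"claw": 100},
    {"dx": -2.5,"dy": 0,"dz": -3.2,"spin": 0,"claw": 100},
    {"dx": -2.5,"dy": 0,"dz": -3.2,"spin": 0,"claw": 100},
    {"dx": -2.5,"dy": 0,"dz": -3.2,"spin": 0,"claw": 100},
    {"dx": -2.5,"dy": 0,"dz": -3.2,"spin": 0,"claw": 100},
    {"dx": -1,"dy": 0,"dz": -4,"spin": 0,"claw": 100},
    {"dx": -1,"dy": 0,"dz": -4,"spin": 0,"claw": 100},
    {"dx": -1,"dy": 0,"dz": -4,"spin": 0,"claw": 100},
  ],
)

```text
clock: 23.35
position: [0.2118, 0.143, 0.9165]
tcp_rot: [-0.651, 2.134, 0.327]
wrist_force: [-1.1, 0.7, -0.3]
grip_width: 0.0859
grasp_force: 0.0
```

```bash
python3 - <<'E'
from h import *
st()
E
```

```text
t 23.35 q [ 0.627 -0.111  1.365  2.117 -0.028  0.021] p [0.2118 0.143  0.9165] F [-1.1  0.7 -0.3] w 0.0859 0.0
[[-0.496, -0.558, 0.665], [-0.333, 0.83, 0.448], [-0.802, 0.0, -0.597]] down 36.7 az 33.9
```

Request:
arm_command(
  motion=[
    {"dx": -1,"dy": 0,"dz": -4,"spin": 0,"claw": 100},
    {"dx": -1,"dy": 0,"dz": -4,"spin": 0,"claw": 100},
    {"dx": -1,"dy": 0,"dz": -4,"spin": 0,"claw": 100},
    {"dx": -1,"dy": 0,"dz": -4,"spin": 0,"claw": 100},
    {"dx": -1,"dy": 0,"dz": -4,"spin": 0,"claw": 100},
    {"dx": -1,"dy": 0,"dz": -4,"spin": 0,"claw": 100},
    {"dx": -1,"dy": 0,"dz": -4,"spin": 0,"claw": 100},
    {"dx": -1,"dy": 0,"dz": -4,"spin": 0,"claw": 100},
  ],
)

```text
clock: 24.02
position: [0.0745, 0.0507, 0.9563]
tcp_rot: [-0.589, 1.914, 0.384]
wrist_force: [0.4, -1.0, -0.1]
grip_width: 0.0854
grasp_force: 0.0
```

```bash
python3 - <<'E'
from h import *
from fk import *
s,M=st()
q=s["q"]; f=M[:,2]*[1,1,0]; f/=np.linalg.norm(f); p=s["position"]
for k in np.arange(.1,.61,.1):
    q,e=ik(p+k*f+[0,0,-.3*k],M,q); print(round(k,2),q.round(2),round(e,3))
E
```

```text
t 24.0167 q [ 5.950e-01 -3.410e-01  1.365e+00  2.117e+00  1.000e-03 -1.000e-03] p [0.0745 0.0507 0.9563] F [ 0.4 -1.  -0.1] w 0.0854 0.0
[[-0.33, -0.562, 0.758], [-0.225, 0.827, 0.515], [-0.917, -0.001, -0.4]] down 23.6 az 34.2
0.1 [ 0.59 -0.51  0.71  1.63  0.   -0.  ] 0.0
0.2 [ 0.61 -0.5   0.46  1.37 -0.02  0.01] 0.0
0.3 [ 0.6  -0.44  0.3   1.16 -0.   -0.  ] 0.0
0.4 [ 0.6  -0.35  0.21  0.97 -0.   -0.  ] 0.0
0.5 [ 0.6  -0.24  0.17  0.82 -0.   -0.  ] 0.0
0.6 [ 0.6  -0.1   0.18  0.69 -0.   -0.  ] 0.0
```

Request:
arm_command(
  motion=[
    {"dx": -1,"dy": 0,"dz": -4,"spin": 0,"claw": 100},
    {"dx": -1,"dy": 0,"dz": -4,"spin": 0,"claw": 100},
    {"dx": 0,"dy": 0,"dz": 2,"spin": 0,"claw": 100},
    {"dx": 0,"dy": 0,"dz": 2,"spin": 0,"claw": 100},
    {"dx": 0,"dy": 0,"dz": 2,"spin": 0,"claw": 100},
    {"dx": 0,"dy": 0,"dz": 2,"spin": 0,"claw": 100},
    {"dx": 0,"dy": 0,"dz": 2,"spin": 0,"claw": 100},
    {"dx": 0,"dy": 0,"dz": 2,"spin": 0,"claw": 100},
    {"dx": 0,"dy": 0,"dz": 4,"spin": 0,"claw": 100},
    {"dx": 0,"dy": 0,"dz": 4,"spin": 0,"claw": 100},
    {"dx": 0,"dy": 0,"dz": 4,"spin": 0,"claw": 100},
    {"dx": 0,"dy": 0,"dz": 4,"spin": 0,"claw": 100},
    {"dx": 0,"dy": 0,"dz": 4,"spin": 0,"claw": 100},
    {"dx": 0,"dy": 0,"dz": 4,"spin": 0,"claw": 100},
    {"dx": 0,"dy": 0,"dz": 4,"spin": 0,"claw": 100},
    {"dx": 0,"dy": 0,"dz": 4,"spin": 0,"claw": 100},
    {"dx": 0,"dy": 0,"dz": 4,"spin": 0,"claw": 100},
  ],
)

```text
clock: 25.43
position: [0.4083, 0.2767, 0.7969]
tcp_rot: [-0.573, 1.862, 0.397]
wrist_force: [0.3, 0.3, 0.8]
grip_width: 0.0855
grasp_force: 0.0
```

```bash
python3 - <<'E'
from h import *
from fk import *
M,z,a=hv()
T=np.array([.578,-.1815,.038])-.013*a+.005*z
pts=[np.array([.46,-.05,.45]),T-.13*z+[0,0,.05],T-.07*z,T]
path(*pts)
s=env.read_state(); q=s["q"]; p=s["position"]
for t in pts:
  for k in (.33,.67,1):
    q,e=ik(p+k*(t-p),M,q); print(q.round(2),round(e,3))
  p=t
E
```

```text
t 25.4333 q [ 0.595 -0.428 -0.011  0.774  0.001 -0.002] p [0.4083 0.2767 0.7969] F [0.3 0.3 0.8] w 0.0855 0.0
[[-0.288, -0.562, 0.775], [-0.197, 0.827, 0.526], [-0.937, -0.001, -0.349]] down 20.4 az 34.2
[ 0.46 -0.05  0.45] cm [ 37.45 -29.9   -1.07] rows 12 each [ 3.12 -2.49 -0.09]
[ 0.47  -0.255  0.132] cm [ 33.57 -17.47   1.15] rows 10 each [ 3.36 -1.75  0.11]
[ 0.517 -0.223  0.061] cm [4.69 0.01 7.75] rows 3 each [1.56 0.   2.58]
[ 0.571 -0.186  0.036] cm [0. 0. 7.] rows 2 each [0.  0.  3.5]
[ 0.04 -0.54 -0.35  0.6   0.52 -0.21] 0.0
[-0.47 -0.47 -0.57  0.55  0.96 -0.56] 0.0
[-0.76 -0.23 -0.67  0.61  1.16 -1.01] 0.0
[-0.89  0.01 -0.73  0.61  1.2  -1.33] 0.0
[-0.99  0.3  -0.72  0.59  1.21 -1.61] 0.0
[-1.06  0.57 -0.63  0.6   1.2  -1.81] 0.0
[-1.02  0.6  -0.67  0.42  1.21 -1.71] 0.0
[-0.98  0.63 -0.72  0.24  1.21 -1.59] 0.0
[-0.94  0.67 -0.76  0.05  1.21 -1.48] 0.0
[-0.9   0.69 -0.8  -0.12  1.21 -1.35] 0.0
[-0.85  0.71 -0.83 -0.29  1.19 -1.23] 0.0
[-0.81  0.73 -0.86 -0.44  1.18 -1.12] 0.0
```

Request:
arm_command(
  motion=[
    {"dx": 3.1,"dy": -2.5,"dz": -0.1,"spin": 0,"claw": 100},
    {"dx": 3.1,"dy": -2.5,"dz": -0.1,"spin": 0,"claw": 100},
    {"dx": 3.1,"dy": -2.5,"dz": -0.1,"spin": 0,"claw": 100},
    {"dx": 3.1,"dy": -2.5,"dz": -0.1,"spin": 0,"claw": 100},
    {"dx": 3.1,"dy": -2.5,"dz": -0.1,"spin": 0,"claw": 100},
    {"dx": 3.1,"dy": -2.5,"dz": -0.1,"spin": 0,"claw": 100},
    {"dx": 3.1,"dy": -2.5,"dz": -0.1,"spin": 0,"claw": 100},
    {"dx": 3.1,"dy": -2.5,"dz": -0.1,"spin": 0,"claw": 100},
    {"dx": 3.1,"dy": -2.5,"dz": -0.1,"spin": 0,"claw": 100},
    {"dx": 3.1,"dy": -2.5,"dz": -0.1,"spin": 0,"claw": 100},
    {"dx": 3.1,"dy": -2.5,"dz": -0.1,"spin": 0,"claw": 100},
    {"dx": 3.1,"dy": -2.5,"dz": -0.1,"spin": 0,"claw": 100},
    {"dx": 3.4,"dy": -1.7,"dz": 0.1,"spin": 0,"claw": 100},
    {"dx": 3.4,"dy": -1.7,"dz": 0.1,"spin": 0,"claw": 100},
    {"dx": 3.4,"dy": -1.7,"dz": 0.1,"spin": 0,"claw": 100},
    {"dx": 3.4,"dy": -1.7,"dz": 0.1,"spin": 0,"claw": 100},
    {"dx": 3.4,"dy": -1.7,"dz": 0.1,"spin": 0,"claw": 100},
    {"dx": 0,"dy": 0,"dz": 0,"spin": 0,"claw": 100},
  ],
)

```text
clock: 26.93
position: [0.4617, -0.1554, 0.2858]
tcp_rot: [-0.567, 1.872, 0.4]
wrist_force: [0.3, 1.1, 0.1]
grip_width: 0.0853
grasp_force: 0.0
```

```bash
python3 - <<'E'
from h import *
M,z,a=hv()
T=np.array([.578,-.1815,.038])-.008*a+.005*z
path(T-.13*z+[0,0,.04],T-.07*z,T)
E
```

```text
t 26.9333 q [-0.953  0.162 -0.73   0.62   1.206 -1.5  ] p [ 0.4617 -0.1554  0.2858] F [0.3 1.1 0.1] w 0.0853 0.0
[[-0.299, -0.559, 0.773], [-0.194, 0.829, 0.524], [-0.934, 0.007, -0.356]] down 20.9 az 34.1
[ 0.475 -0.252  0.123] cm [16.73 -8.81  1.78] rows 5 each [ 3.35 -1.76  0.36]
[ 0.521 -0.22   0.061] cm [ 3.74 -0.03  7.42] rows 3 each [ 1.25 -0.01  2.47]
[ 0.575 -0.183  0.036] cm [0. 0. 7.] rows 2 each [0.  0.  3.5]
```

Request:
arm_command(
  motion=[
    {"dx": 3.3,"dy": -1.8,"dz": 0.4,"spin": 0,"claw": 100},
    {"dx": 3.3,"dy": -1.8,"dz": 0.4,"spin": 0,"claw": 100},
    {"dx": 3.3,"dy": -1.8,"dz": 0.4,"spin": 0,"claw": 100},
    {"dx": 3.3,"dy": -1.8,"dz": 0.4,"spin": 0,"claw": 100},
    {"dx": 3.3,"dy": -1.8,"dz": 0.4,"spin": 0,"claw": 100},
    {"dx": 0,"dy": 0,"dz": 0,"spin": 0,"claw": 100},
  ],
)

```text
clock: 27.43
position: [0.4805, -0.2524, 0.1251]
tcp_rot: [-0.572, 1.869, 0.397]
wrist_force: [-0.4, -0.0, -0.3]
grip_width: 0.0855
grasp_force: 0.0
```

```bash
python3 - <<'E'
from h import *
M,z,a=hv()
T=np.array([.578,-.1815,.038])-.008*a+.005*z
path(T-.07*z,T)
E
```

```text
t 27.4333 q [-1.038  0.576 -0.641  0.519  1.203 -1.745] p [ 0.4805 -0.2524  0.1251] F [-0.4 -0.  -0.3] w 0.0855 0.0
[[-0.295, -0.561, 0.774], [-0.198, 0.828, 0.525], [-0.935, 0.002, -0.355]] down 20.8 az 34.1
[ 0.521 -0.22   0.061] cm [4.15 0.39 7.11] rows 3 each [1.38 0.13 2.37]
[ 0.575 -0.183  0.036] cm [0. 0. 7.] rows 2 each [0.  0.  3.5]
```

Request:
arm_command(
  motion=[
    {"dx": 1.4,"dy": 0.1,"dz": 2.4,"spin": 0,"claw": 100},
    {"dx": 1.4,"dy": 0.1,"dz": 2.4,"spin": 0,"claw": 100},
    {"dx": 1.4,"dy": 0.1,"dz": 2.4,"spin": 0,"claw": 100},
    {"dx": 0,"dy": 0,"dz": 2.3,"spin": 0,"claw": 100},
    {"dx": 0,"dy": 0,"dz": 2.3,"spin": 0,"claw": 100},
    {"dx": 0,"dy": 0,"dz": 2.3,"spin": 0,"claw": 100},
    {"dx": 0,"dy": 0,"dz": 0,"spin": 0,"claw": 100},
    {"dx": 0,"dy": 0,"dz": 0,"spin": 0,"claw": 100},
  ],
)

```text
clock: 28.1
position: [0.5761, -0.1801, 0.0435]
tcp_rot: [-0.578, 1.863, 0.395]
wrist_force: [-0.2, -0.2, -0.7]
grip_width: 0.0852
grasp_force: 0.0
```

```bash
python3 - <<'E'
from h import *
M,z,a=hv()
T=np.array([.578,-.1815,.038])-.008*a+.005*z
path(T)
c,k=crop("top",280,150,420,260,"t3.png")
E
```

```text
t 28.1 q [-0.789  0.715 -0.866 -0.464  1.169 -1.089] p [ 0.5761 -0.1801  0.0435] F [-0.2 -0.2 -0.7] w 0.0852 0.0
[[-0.288, -0.564, 0.774], [-0.202, 0.826, 0.527], [-0.936, -0.004, -0.352]] down 20.6 az 34.3
[ 0.575 -0.183  0.036] cm [ 0.77 -0.22  0.02] rows 1 each [ 0.77 -0.22  0.02]
```

View pics/t3.png

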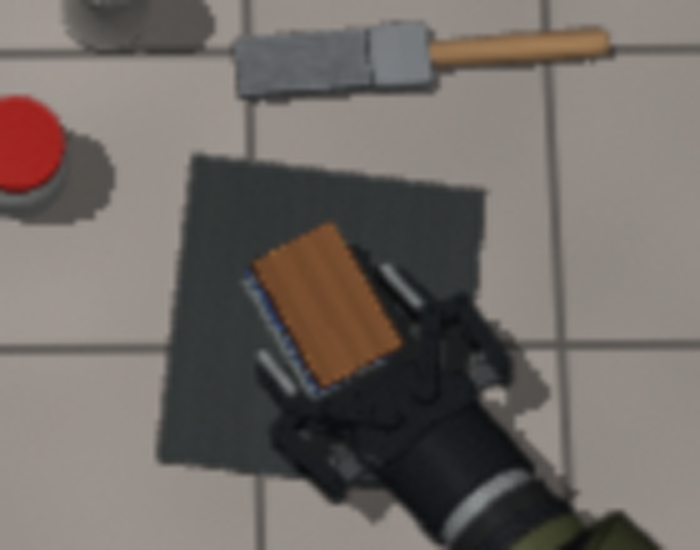

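The 5x crop shows the open fingers straddling the pair on the mat, pads at (280,372) and (400,285), with the body clear of the end at (365,365). I'll lower 7 mm, close and lift.

Request:
arm_command(
  motion=[
    {"dx": 0.7,"dy": -0.2,"dz": 0,"spin": 0,"claw": 100},
    {"dx": 0,"dy": 0,"dz": 0,"spin": 0,"claw": 60},
    {"dx": 0,"dy": 0,"dz": 0,"spin": 0,"claw": 30},
    {"dx": 0,"dy": 0,"dz": 0,"spin": 0,"claw": 0},
    {"dx": 0,"dy": 0,"dz": 0,"spin": 0,"claw": 0},
    {"dx": 0,"dy": 0,"dz": 0,"spin": 0,"claw": 0},
    {"dx": 0,"dy": 0,"dz": 0,"spin": 0,"claw": 0},
    {"dx": -1,"dy": 0,"dz": -0.4,"spin": 0,"claw": 0},
    {"dx": -2,"dy": 0,"dz": -0.8,"spin": 0,"claw": 0},
    {"dx": -3,"dy": 0,"dz": -1.1,"spin": 0,"claw": 0},
    {"dx": -3,"dy": 0,"dz": -1.1,"spin": 0,"claw": 0},
    {"dx": -3,"dy": 0,"dz": -1.1,"spin": 0,"claw": 0},
    {"dx": 0,"dy": 0,"dz": 0,"spin": 0,"claw": 0},
  ],
)

```text
clock: 29.23
position: [0.5762, -0.1852, 0.1676]
tcp_rot: [-0.58, 1.861, 0.388]
wrist_force: [0.3, 0.3, -1.2]
grip_width: 0.0563
grasp_force: 58.2
```

```bash
python3 - <<'E'
from h import *
from fk import *
s,M=st(); q=s["q"]
for k in range(1,7):
    M2=M@R.from_euler("z",30*k,degrees=True).as_matrix(); q,e=ik(s["position"],M2,q); print(q.round(2),round(e,3))
crop("side",220,120,360,230,"s3.png")
E
```

```text
t 29.2333 q [-0.796  0.451 -0.785 -0.113  1.171 -1.1  ] p [ 0.5762 -0.1852  0.1676] F [ 0.3  0.3 -1.2] w 0.0563 58.2
[[-0.285, -0.562, 0.776], [-0.205, 0.827, 0.524], [-0.936, -0.01, -0.351]] down 20.6 az 34.0
[-0.8   0.45 -0.78 -0.11  1.17 -0.58] 0.0
[-0.8   0.45 -0.78 -0.11  1.17 -0.05] 0.0
[-0.8   0.45 -0.78 -0.11  1.17  0.47] 0.0
[-0.8   0.45 -0.78 -0.11  1.17  0.99] 0.0
[-0.8   0.45 -0.78 -0.11  1.17  1.52] 0.0
[-0.8   0.45 -0.78 -0.11  1.17  2.04] 0.0
```

View pics/s3.png

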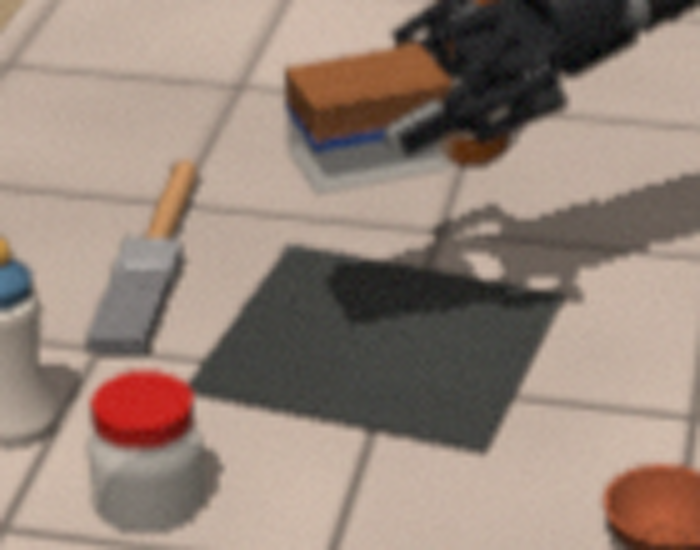

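The crop shows the pair held level, with the finger over the seam at (410,130), and the jaw reads 56.3 mm. Now the half turn.

Request:
arm_command(
  motion=[
    {"dx": 0,"dy": 0,"dz": 0,"spin": 3,"claw": 0},
    {"dx": 0,"dy": 0,"dz": 0,"spin": 6,"claw": 0},
    {"dx": 0,"dy": 0,"dz": 0,"spin": 7,"claw": 0},
    {"dx": 0,"dy": 0,"dz": 0,"spin": 7,"claw": 0},
    {"dx": 0,"dy": 0,"dz": 0,"spin": 7,"claw": 0},
    {"dx": 0,"dy": 0,"dz": 0,"spin": 7,"claw": 0},
    {"dx": 0,"dy": 0,"dz": 0,"spin": 7,"claw": 0},
    {"dx": 0,"dy": 0,"dz": 0,"spin": 7,"claw": 0},
    {"dx": 0,"dy": 0,"dz": 0,"spin": 7,"claw": 0},
    {"dx": 0,"dy": 0,"dz": 0,"spin": 7,"claw": 0},
    {"dx": 0,"dy": 0,"dz": 0,"spin": 7,"claw": 0},
    {"dx": 0,"dy": 0,"dz": 0,"spin": 7,"claw": 0},
    {"dx": 0,"dy": 0,"dz": 0,"spin": 7,"claw": 0},
    {"dx": 0,"dy": 0,"dz": 0,"spin": 7,"claw": 0},
  ],
)

```text
clock: 30.45
position: [0.5737, -0.1833, 0.1594]
tcp_rot: [1.11, 1.948, 1.387]
wrist_force: [0.2, 0.1, -2.2]
grip_width: 0.0561
grasp_force: 56.7
```

Request:
arm_command(
  motion=[
    {"dx": 0,"dy": 0,"dz": 0,"spin": 7,"claw": 0},
    {"dx": 0,"dy": 0,"dz": 0,"spin": 7,"claw": 0},
    {"dx": 0,"dy": 0,"dz": 0,"spin": 7,"claw": 0},
    {"dx": 0,"dy": 0,"dz": 0,"spin": 7,"claw": 0},
    {"dx": 0,"dy": 0,"dz": 0,"spin": 7,"claw": 0},
    {"dx": 0,"dy": 0,"dz": 0,"spin": 7,"claw": 0},
    {"dx": 0,"dy": 0,"dz": 0,"spin": 7,"claw": 0},
    {"dx": 0,"dy": 0,"dz": 0,"spin": 7,"claw": 0},
    {"dx": 0,"dy": 0,"dz": 0,"spin": 7,"claw": 0},
    {"dx": 0,"dy": 0,"dz": 0,"spin": 7,"claw": 0},
    {"dx": 0,"dy": 0,"dz": 0,"spin": 7,"claw": 0},
    {"dx": 0,"dy": 0,"dz": 0,"spin": 5,"claw": 0},
    {"dx": 0,"dy": 0,"dz": 0,"spin": 5,"claw": 0},
    {"dx": 0,"dy": 0,"dz": 0,"spin": 0,"claw": 0},
  ],
)

```text
clock: 31.62
position: [0.5737, -0.1832, 0.1597]
tcp_rot: [-2.24, -0.684, -1.542]
wrist_force: [-0.3, 0.3, -2.9]
grip_width: 0.0562
grasp_force: 57.6
```

```bash
python3 - <<'E'
from h import *
st()
crop("side",220,120,360,230,"s4.png")
E
```

```text
t 31.6167 q [-0.796  0.462 -0.791 -0.117  1.168  2.043] p [ 0.5737 -0.1832  0.1597] F [-0.3  0.3 -2.9] w 0.0562 57.6
[[0.297, 0.561, 0.773], [0.196, -0.828, 0.525], [0.935, -0.004, -0.356]] down 20.8 az 34.2
```

View pics/s4.png

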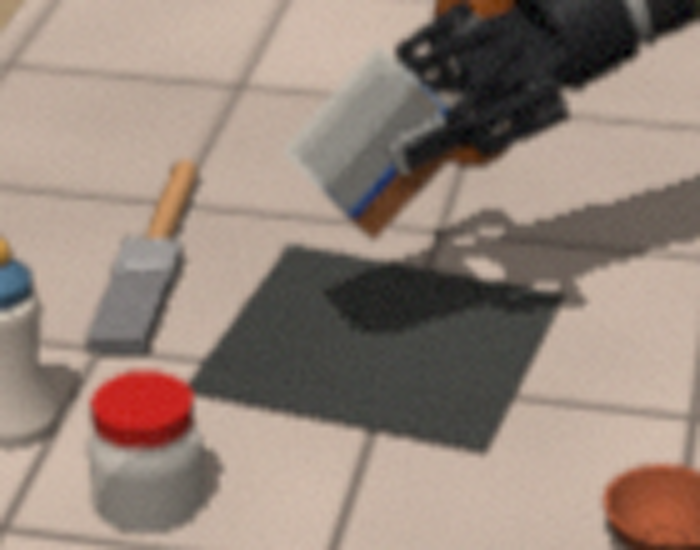

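The crop shows the pair turned over. It's closed, with the box on top and the nose down about 41°, low corner at (372,236). I'll move over the mat, touch the nose down, then swing back and down so the mat levels the pair in the grip.

Request:
arm_command(
  motion=[
    {"dx": -1.9,"dy": 0.75,"dz": 1.3,"spin": 0,"claw": 0},
    {"dx": -1.9,"dy": 0.75,"dz": 1.3,"spin": 0,"claw": 0},
    {"dx": -1.9,"dy": 0.75,"dz": 1.3,"spin": 0,"claw": 0},
    {"dx": -1.9,"dy": 0.75,"dz": 1.3,"spin": 0,"claw": 0},
    {"dx": 0,"dy": 0,"dz": 0,"spin": 0,"claw": 0},
    {"dx": 0,"dy": 0,"dz": 0,"spin": 0,"claw": 0},
  ],
)

```text
clock: 32.17
position: [0.6087, -0.1955, 0.0708]
tcp_rot: [-2.237, -0.687, -1.544]
wrist_force: [0.3, 1.0, -2.3]
grip_width: 0.0559
grasp_force: 59.9
```

```bash
python3 - <<'E'
from h import *
path([.608,-.196,.062])
crop("side",240,140,340,215,"s5.png")
E
```

```text
t 32.1667 q [-0.765  0.673 -0.783 -0.384  1.156  2.11 ] p [ 0.6087 -0.1955  0.0708] F [ 0.3  1.  -2.3] w 0.0559 59.9
[[0.294, 0.563, 0.773], [0.197, -0.827, 0.527], [0.935, -0.002, -0.354]] down 20.7 az 34.3
[ 0.608 -0.196  0.062] cm [-0.85  0.    0.23] rows 1 each [-0.85  0.    0.23]
```

View pics/s5.png

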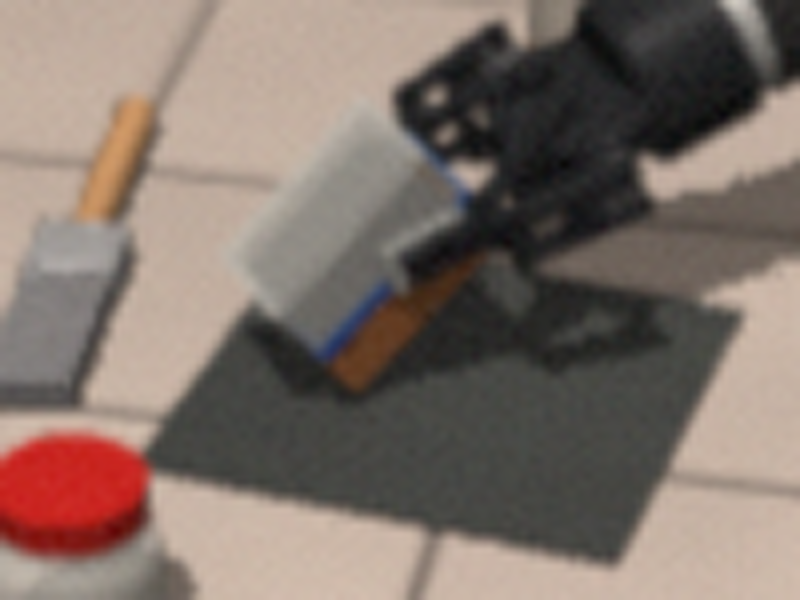

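The 8x crop shows the nose corner at (355,390), just above its shadow on the mat. I'll lower it to contact.

Request:
arm_command(
  motion=[
    {"dx": -0.3,"dy": 0,"dz": 0.1,"spin": 0,"claw": 0},
    {"dx": -0.3,"dy": 0,"dz": 0.1,"spin": 0,"claw": 0},
    {"dx": -0.3,"dy": 0,"dz": 0.1,"spin": 0,"claw": 0},
    {"dx": 0,"dy": 0,"dz": 0,"spin": 0,"claw": 0},
  ],
)

```text
clock: 32.55
position: [0.6091, -0.1969, 0.0638]
tcp_rot: [-2.238, -0.69, -1.549]
wrist_force: [-0.6, 0.3, -2.3]
grip_width: 0.0562
grasp_force: 59.7
```

Request:
arm_command(
  motion=[
    {"dx": -0.3,"dy": 0,"dz": -0.2,"spin": 0,"claw": 0},
    {"dx": -0.3,"dy": 0,"dz": -0.2,"spin": 0,"claw": 0},
    {"dx": 0,"dy": 0,"dz": 0,"spin": 0,"claw": 0},
  ],
)

```text
clock: 32.8
position: [0.6045, -0.1995, 0.0615]
tcp_rot: [-2.231, -0.691, -1.553]
wrist_force: [1.1, 2.3, 5.7]
grip_width: 0.0555
grasp_force: 61.6
```

Request:
arm_command(
  motion=[
    {"dx": -0.3,"dy": 0,"dz": -0.25,"spin": 0,"claw": 0},
    {"dx": -0.3,"dy": 0,"dz": -0.25,"spin": 0,"claw": 0},
    {"dx": -0.3,"dy": 0,"dz": -0.2,"spin": 0,"claw": 0},
    {"dx": 0,"dy": 0,"dz": 0,"spin": 0,"claw": 0},
  ],
)

```text
clock: 33.13
position: [0.597, -0.2049, 0.0566]
tcp_rot: [-2.228, -0.692, -1.556]
wrist_force: [1.2, 2.8, 7.2]
grip_width: 0.0556
grasp_force: 64.2
```

Request:
arm_command(
  motion=[
    {"dx": -0.35,"dy": 0,"dz": -0.2,"spin": 0,"claw": 0},
    {"dx": -0.35,"dy": 0,"dz": -0.2,"spin": 0,"claw": 0},
    {"dx": -0.35,"dy": 0,"dz": -0.15,"spin": 0,"claw": 0},
    {"dx": 0,"dy": 0,"dz": 0,"spin": 0,"claw": 0},
  ],
)

```text
clock: 33.47
position: [0.5896, -0.2101, 0.0483]
tcp_rot: [-2.229, -0.692, -1.555]
wrist_force: [-0.0, 2.8, 6.9]
grip_width: 0.0556
grasp_force: 64.3
```

```bash
python3 - <<'E'
from h import *
st()
crop("side",240,140,340,215,"s6.png")
E
```

```text
t 33.4667 q [-0.813  0.718 -0.772 -0.326  1.184  2.002] p [ 0.5896 -0.2101  0.0483] F [-0.   2.8  6.9] w 0.0556 64.3
[[0.284, 0.564, 0.775], [0.198, -0.826, 0.528], [0.938, 0.003, -0.346]] down 20.3 az 34.3
```

View pics/s6.png

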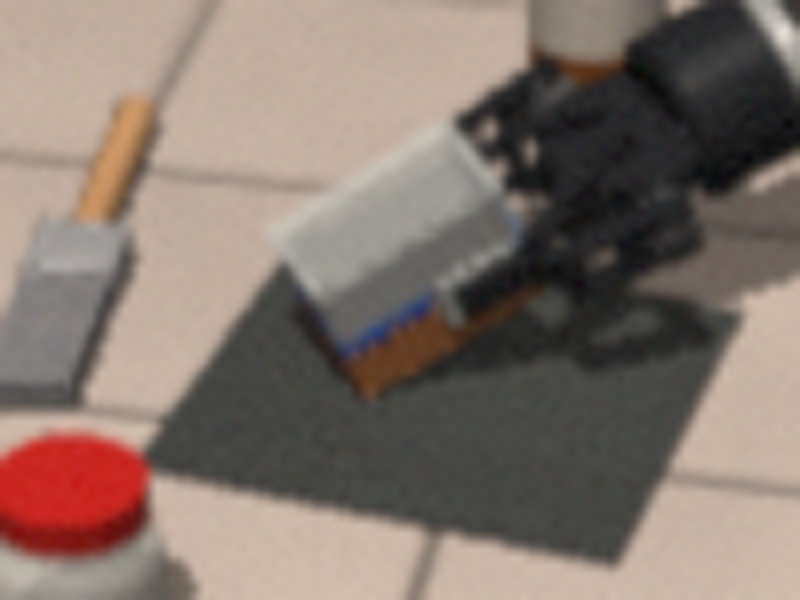

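The 8x crop shows the pair rotated in the grip to about 20° nose-down, still closed, with the nose at (370,395). I've now viewed 10 pictures, so from here I'll use numbers only. Continuing the levelling.

Request:
arm_command(
  motion=[
    {"dx": -0.35,"dy": 0,"dz": -0.15,"spin": 0,"claw": 0},
    {"dx": -0.35,"dy": 0,"dz": -0.1,"spin": 0,"claw": 0},
    {"dx": -0.35,"dy": 0,"dz": -0.1,"spin": 0,"claw": 0},
    {"dx": 0,"dy": 0,"dz": 0,"spin": 0,"claw": 0},
  ],
)

```text
clock: 33.85
position: [0.5839, -0.2142, 0.0395]
tcp_rot: [-2.23, -0.692, -1.555]
wrist_force: [1.9, 3.1, 6.4]
grip_width: 0.0553
grasp_force: 64.3
```

Request:
arm_command(
  motion=[
    {"dx": -0.3,"dy": 0,"dz": -0.05,"spin": 0,"claw": 0},
    {"dx": -0.3,"dy": 0,"dz": -0.05,"spin": 0,"claw": 0},
    {"dx": 0,"dy": 0,"dz": 0,"spin": 0,"claw": 0},
  ],
)

```text
clock: 34.1
position: [0.5814, -0.2159, 0.0345]
tcp_rot: [-2.23, -0.692, -1.556]
wrist_force: [1.1, 1.4, 7.4]
grip_width: 0.0555
grasp_force: 64.1
```

Request:
arm_command(
  motion=[
    {"dx": -0.2,"dy": 0,"dz": 0,"spin": 0,"claw": 0},
    {"dx": -0.2,"dy": 0,"dz": 0,"spin": 0,"claw": 0},
    {"dx": 0,"dy": 0,"dz": 0,"spin": 0,"claw": 0},
  ],
)

```text
clock: 34.35
position: [0.5802, -0.2167, 0.0313]
tcp_rot: [-2.229, -0.691, -1.557]
wrist_force: [-0.4, 0.9, 8.7]
grip_width: 0.0555
grasp_force: 63.9
```

Request:
arm_command(
  motion=[
    {"dx": -0.15,"dy": 0,"dz": 0,"spin": 0,"claw": 0},
    {"dx": 0,"dy": 0,"dz": 0,"spin": 0,"claw": 0},
  ],
)

```text
clock: 34.52
position: [0.5797, -0.2171, 0.03]
tcp_rot: [-2.229, -0.691, -1.557]
wrist_force: [-1.9, 0.1, 9.6]
grip_width: 0.0555
grasp_force: 63.5
```

```bash
python3 - <<'E'
from h import *
st()
E
```

```text
t 34.5167 q [-0.836  0.755 -0.766 -0.304  1.194  1.946] p [ 0.5797 -0.2171  0.03  ] F [-1.9  0.1  9.6] w 0.0555 63.5
[[0.283, 0.564, 0.776], [0.197, -0.826, 0.528], [0.939, 0.004, -0.345]] down 20.2 az 34.2
```

Request:
arm_command(
  motion=[
    {"dx": -0.15,"dy": 0,"dz": 0,"spin": 0,"claw": 0},
    {"dx": 0,"dy": 0,"dz": 0,"spin": 0,"claw": 0},
  ],
)

```text
clock: 34.68
position: [0.5793, -0.2174, 0.0287]
tcp_rot: [-2.229, -0.691, -1.557]
wrist_force: [-3.0, 0.3, 9.1]
grip_width: 0.0556
grasp_force: 63.0
```

Request:
arm_command(
  motion=[
    {"dx": -0.15,"dy": 0,"dz": 0,"spin": 0,"claw": 0},
    {"dx": 0,"dy": 0,"dz": 0,"spin": 0,"claw": 0},
  ],
)

```text
clock: 34.85
position: [0.5788, -0.2177, 0.0272]
tcp_rot: [-2.229, -0.691, -1.557]
wrist_force: [-2.0, 0.8, 8.9]
grip_width: 0.0555
grasp_force: 62.4
```

Request:
arm_command(
  motion=[
    {"dx": -0.15,"dy": 0,"dz": 0,"spin": 0,"claw": 0},
    {"dx": 0,"dy": 0,"dz": 0,"spin": 0,"claw": 0},
  ],
)

```text
clock: 35.02
position: [0.5784, -0.218, 0.0258]
tcp_rot: [-2.229, -0.691, -1.557]
wrist_force: [-2.4, 0.6, 10.6]
grip_width: 0.0558
grasp_force: 61.9
```

Request:
arm_command(
  motion=[
    {"dx": -0.12,"dy": 0,"dz": 0.05,"spin": 0,"claw": 0},
    {"dx": 0,"dy": 0,"dz": 0,"spin": 0,"claw": 0},
  ],
)

```text
clock: 35.18
position: [0.5782, -0.2182, 0.0247]
tcp_rot: [-2.229, -0.69, -1.557]
wrist_force: [-5.0, -0.6, 10.8]
grip_width: 0.0552
grasp_force: 61.7
```

```bash
cat > edge.py <<'E'
from h import *
c=env.capture("side"); s=env.read_state()
im=c["frame"].astype(int); hsv=cv2.cvtColor(c["frame"],cv2.COLOR_RGB2HSV)
roi=np.zeros(im.shape[:2],bool); roi[165:215,262:335]=1
br=roi&(hsv[...,0]<18)&(hsv[...,1]>110)&(hsv[...,2]>45)
bl=roi&(hsv[...,0]>105)&(hsv[...,0]<130)&(hsv[...,1]>90)
for n,m in(("brown",br),("blue",bl)):
    v,u=np.nonzero(m); print(n,len(u))
    for x in range(u.min(),u.max()+1,4):
        w=v[u==x]; 
        if len(w): print((x,w.min(),w.max()),end=" ")
    print()
C=np.array([.59,-.208]); a=np.array([np.cos(.60),np.sin(.60)]); n=np.array([-a[1],a[0]])
C=s["position"][:2]+.012*a
for z in (.005,.029):
    print(z,[px(c,[*(C+i*.044*a+j*.028*n),z]) for i,j in ((1,1),(-1,1),(1,-1))])
E
python3 edge.py
```

```text
brown 102
(280, np.int64(179), np.int64(182)) (284, np.int64(184), np.int64(187)) (288, np.int64(184), np.int64(188)) (292, np.int64(183), np.int64(187)) (296, np.int64(182), np.int64(186)) (308, np.int64(182), np.int64(183)) 
blue 21
(279, np.int64(175), np.int64(175)) (283, np.int64(179), np.int64(180)) (287, np.int64(182), np.int64(182)) (291, np.int64(181), np.int64(181)) (295, np.int64(180), np.int64(180)) 
0.005 [array([284.9, 189.7]), array([309.5, 184. ]), array([278.6, 181.2])]
0.029 [array([284.9, 183.5]), array([309.6, 177.8]), array([278.5, 175.1])]
```

Request:
arm_command(
  motion=[
    {"dx": -0.12,"dy": 0,"dz": 0,"spin": 0,"claw": 0},
    {"dx": 0,"dy": 0,"dz": 0,"spin": 0,"claw": 0},
  ],
)

```text
clock: 35.4
position: [0.578, -0.2184, 0.0239]
tcp_rot: [-2.228, -0.691, -1.558]
wrist_force: [-5.5, -0.7, 11.3]
grip_width: 0.0555
grasp_force: 61.5
```

Request:
arm_command(
  motion=[
    {"dx": -0.12,"dy": 0,"dz": 0,"spin": 0,"claw": 0},
    {"dx": 0,"dy": 0,"dz": 0,"spin": 0,"claw": 0},
  ],
)

```text
clock: 35.57
position: [0.578, -0.2184, 0.0238]
tcp_rot: [-2.225, -0.691, -1.56]
wrist_force: [-4.0, 1.0, 16.1]
grip_width: 0.0555
grasp_force: 61.4
```

```bash
python3 edge.py; python3 -c "
from h import *
s,M=st(); print(s['torque'])"
```

```text
brown 103
(280, np.int64(179), np.int64(182)) (284, np.int64(184), np.int64(187)) (288, np.int64(184), np.int64(188)) (292, np.int64(183), np.int64(187)) (296, np.int64(182), np.int64(186)) (304, np.int64(184), np.int64(185)) (308, np.int64(182), np.int64(184)) 
blue 25
(280, np.int64(175), np.int64(176)) (284, np.int64(180), np.int64(181)) (288, np.int64(182), np.int64(182)) (296, np.int64(180), np.int64(180)) 
0.005 [array([285. , 189.7]), array([309.5, 184. ]), array([278.7, 181.2])]
0.029 [array([284.9, 183.5]), array([309.7, 177.8]), array([278.5, 175.1])]
t 35.6167 q [-0.841  0.769 -0.764 -0.308  1.199  1.935] p [ 0.578  -0.2183  0.0238] F [-3.7 -0.1 15.6] w 0.0552 61.4
[[0.28, 0.564, 0.777], [0.196, -0.826, 0.529], [0.94, 0.004, -0.342]] down 20.0 az 34.3
[ 1.57121009 -1.51692019  0.35872971]
```

The force rises at TCP z = 23.8 mm and the board's bottom edge slope matches a level line, so the pair lies flat. Releasing now; next I'll regrip the box alone, higher up.

Request:
arm_command(
  motion=[
    {"dx": 0.1,"dy": 0,"dz": 0,"spin": 0,"claw": 0},
    {"dx": 0,"dy": 0,"dz": 0,"spin": 0,"claw": 60},
    {"dx": 0,"dy": 0,"dz": 0,"spin": 0,"claw": 75},
    {"dx": 0,"dy": 0,"dz": 0,"spin": 0,"claw": 90},
    {"dx": 0,"dy": 0,"dz": 0,"spin": 0,"claw": 90},
    {"dx": 0,"dy": 0,"dz": 0,"spin": 0,"claw": 90},
    {"dx": 0,"dy": 0,"dz": 0,"spin": 0,"claw": 90},
    {"dx": 0.7,"dy": 0,"dz": -0.3,"spin": 0,"claw": 90},
    {"dx": 0.7,"dy": 0,"dz": -0.2,"spin": 0,"claw": 90},
    {"dx": 0.7,"dy": 0,"dz": -0.2,"spin": 0,"claw": 90},
    {"dx": 0,"dy": 0,"dz": 0,"spin": 0,"claw": 90},
    {"dx": 0,"dy": 0,"dz": 0,"spin": 0,"claw": 90},
  ],
)

```text
clock: 36.62
position: [0.5784, -0.2181, 0.0426]
tcp_rot: [-2.238, -0.691, -1.549]
wrist_force: [-0.0, -0.7, 0.2]
grip_width: 0.0766
grasp_force: 0.0
```

```bash
python3 edge.py; python3 -c "
from h import *
st()"
```

```text
brown 146
(280, np.int64(179), np.int64(181)) (284, np.int64(184), np.int64(187)) (288, np.int64(184), np.int64(188)) (292, np.int64(183), np.int64(187)) (296, np.int64(182), np.int64(186)) (300, np.int64(181), np.int64(186)) (304, np.int64(182), np.int64(185)) (308, np.int64(180), np.int64(184)) 
blue 29
(280, np.int64(175), np.int64(176)) (284, np.int64(180), np.int64(181)) (288, np.int64(182), np.int64(182)) (292, np.int64(181), np.int64(181)) (296, np.int64(180), np.int64(180)) (300, np.int64(179), np.int64(179)) 
0.005 [array([284.9, 189.8]), array([309.4, 184. ]), array([278.5, 181.2])]
0.029 [array([284.8, 183.6]), array([309.6, 177.9]), array([278.4, 175.1])]
t 36.6667 q [-0.838  0.723 -0.762 -0.262  1.186  1.941] p [ 0.5783 -0.218   0.0422] F [ 0.9 -0.4 -1.1] w 0.0771 0.0
[[0.291, 0.562, 0.774], [0.2, -0.827, 0.525], [0.936, 0.002, -0.353]] down 20.7 az 34.1
```

The pair stands level and released: bottom edge runs (288,188) to (308,184), matching the projection. Now grip the box alone and lift straight up.

Request:
arm_command(
  motion=[
    {"dx": 0.7,"dy": 0,"dz": -0.3,"spin": 0,"claw": 90},
    {"dx": 0,"dy": 0,"dz": 0,"spin": 0,"claw": 90},
    {"dx": 0,"dy": 0,"dz": 0,"spin": 0,"claw": 60},
    {"dx": 0,"dy": 0,"dz": 0,"spin": 0,"claw": 30},
    {"dx": 0,"dy": 0,"dz": 0,"spin": 0,"claw": 0},
    {"dx": 0,"dy": 0,"dz": 0,"spin": 0,"claw": 0},
    {"dx": 0,"dy": 0,"dz": 0,"spin": 0,"claw": 0},
    {"dx": 0,"dy": 0,"dz": 0,"spin": 0,"claw": 0},
  ],
)

```text
clock: 37.33
position: [0.5778, -0.2181, 0.0494]
tcp_rot: [-2.237, -0.689, -1.548]
wrist_force: [-1.5, -0.7, 2.3]
grip_width: 0.0553
grasp_force: 64.2
```

```bash
python3 -c "
from h import *
s,M=st(); p=s['position']; path(p+[0,0,.05])"
```

```text
t 37.3333 q [-0.839  0.709 -0.76  -0.242  1.187  1.939] p [ 0.5778 -0.2181  0.0494] F [-1.5 -0.7  2.3] w 0.0553 64.2
[[0.291, 0.562, 0.774], [0.199, -0.827, 0.525], [0.936, 0.001, -0.353]] down 20.7 az 34.2
t 37.3333 q [-0.839  0.709 -0.76  -0.242  1.187  1.939] p [ 0.5778 -0.2181  0.0494] F [-1.5 -0.7  2.3] w 0.0553 64.2
[[0.291, 0.562, 0.774], [0.199, -0.827, 0.525], [0.936, 0.001, -0.353]] down 20.7 az 34.2
[ 0.578 -0.218  0.099] cm [ 4.68  0.01 -1.76] rows 2 each [ 2.34  0.   -0.88]
```

Request:
arm_command(
  motion=[
    {"dx": 0.47,"dy": 0,"dz": -0.18,"spin": 0,"claw": 0},
    {"dx": 0.47,"dy": 0,"dz": -0.18,"spin": 0,"claw": 0},
    {"dx": 0.47,"dy": 0,"dz": -0.18,"spin": 0,"claw": 0},
    {"dx": 0.47,"dy": 0,"dz": -0.18,"spin": 0,"claw": 0},
    {"dx": 0.94,"dy": 0,"dz": -0.35,"spin": 0,"claw": 0},
    {"dx": 0.94,"dy": 0,"dz": -0.35,"spin": 0,"claw": 0},
    {"dx": 0.94,"dy": 0,"dz": -0.35,"spin": 0,"claw": 0},
    {"dx": 0,"dy": 0,"dz": 0,"spin": 0,"claw": 0},
  ],
)

```text
clock: 38.0
position: [0.5786, -0.2186, 0.1023]
tcp_rot: [-2.237, -0.693, -1.552]
wrist_force: [-0.3, -1.4, -0.5]
grip_width: 0.0553
grasp_force: 64.4
```

```bash
python3 edge.py; python3 -c "
from h import *
st()"
```

```text
brown 244
(279, np.int64(176), np.int64(176)) (283, np.int64(177), np.int64(185)) (287, np.int64(182), np.int64(188)) (291, np.int64(181), np.int64(188)) (295, np.int64(180), np.int64(186)) (299, np.int64(179), np.int64(186)) (303, np.int64(178), np.int64(185)) (307, np.int64(176), np.int64(184)) 
blue 29
(285, np.int64(168), np.int64(169)) (289, np.int64(167), np.int64(168)) (293, np.int64(166), np.int64(167)) (297, np.int64(166), np.int64(166)) 
0.005 [array([284.9, 189.7]), array([309.4, 183.9]), array([278.6, 181.1])]
0.029 [array([284.8, 183.5]), array([309.6, 177.8]), array([278.4, 175. ])]
t 38.05 q [-0.839  0.604 -0.738 -0.119  1.186  1.939] p [ 0.5784 -0.2186  0.1013] F [ 0.1  0.3 -1.7] w 0.0553 64.4
[[0.289, 0.562, 0.775], [0.202, -0.827, 0.524], [0.936, 0.004, -0.353]] down 20.7 az 34.1
```

The board stays put (brown bottom edge unchanged) and the rim is 14 px higher, so the box is off. Next I'll go 80 mm sideways and set it down on the mat.

Request:
arm_command(
  motion=[
    {"dx": 0,"dy": -1,"dz": 0,"spin": 0,"claw": 0},
    {"dx": 0,"dy": -2,"dz": 0,"spin": 0,"claw": 0},
    {"dx": 0,"dy": -2,"dz": 0,"spin": 0,"claw": 0},
    {"dx": 0,"dy": -2,"dz": 0,"spin": 0,"claw": 0},
    {"dx": 0,"dy": -1,"dz": 0,"spin": 0,"claw": 0},
    {"dx": -1.4,"dy": 0,"dz": 0.5,"spin": 0,"claw": 0},
    {"dx": -1.9,"dy": 0,"dz": 0.7,"spin": 0,"claw": 0},
    {"dx": -1.9,"dy": 0,"dz": 0.7,"spin": 0,"claw": 0},
    {"dx": -1,"dy": 0,"dz": 0.4,"spin": 0,"claw": 0},
    {"dx": -0.3,"dy": 0,"dz": 0.1,"spin": 0,"claw": 0},
    {"dx": 0,"dy": 0,"dz": 0,"spin": 0,"claw": 0},
  ],
)

```text
clock: 38.97
position: [0.5322, -0.1519, 0.0292]
tcp_rot: [-2.237, -0.687, -1.546]
wrist_force: [0.8, 1.3, -2.0]
grip_width: 0.0551
grasp_force: 64.4
```

```bash
python3 -c "
from h import *
s,M=st(); p=s['position']; path([p[0],p[1],.0254])"
```

```text
t 38.9667 q [-0.815  0.734 -0.983 -0.543  1.177  1.998] p [ 0.5322 -0.1519  0.0292] F [ 0.8  1.3 -2. ] w 0.0551 64.4
[[0.293, 0.562, 0.774], [0.198, -0.827, 0.526], [0.935, -0.001, -0.353]] down 20.7 az 34.2
t 38.9667 q [-0.815  0.734 -0.983 -0.543  1.177  1.998] p [ 0.5322 -0.1519  0.0292] F [ 0.8  1.3 -2. ] w 0.0551 64.4
[[0.293, 0.562, 0.774], [0.198, -0.827, 0.526], [0.935, -0.001, -0.353]] down 20.7 az 34.2
[ 0.532 -0.152  0.025] cm [-0.35  0.    0.13] rows 1 each [-0.35  0.    0.13]
```

Request:
arm_command(
  motion=[
    {"dx": -0.2,"dy": 0,"dz": 0.1,"spin": 0,"claw": 0},
    {"dx": -0.15,"dy": 0,"dz": 0.05,"spin": 0,"claw": 0},
    {"dx": 0,"dy": 0,"dz": 0,"spin": 0,"claw": 0},
  ],
)

```text
clock: 39.22
position: [0.5329, -0.1523, 0.0268]
tcp_rot: [-2.238, -0.69, -1.549]
wrist_force: [-0.9, -0.7, -1.3]
grip_width: 0.0551
grasp_force: 64.4
```

Request:
arm_command(
  motion=[
    {"dx": -0.15,"dy": 0,"dz": 0.05,"spin": 0,"claw": 0},
    {"dx": 0,"dy": 0,"dz": 0,"spin": 0,"claw": 0},
  ],
)

```text
clock: 39.38
position: [0.5329, -0.1523, 0.0255]
tcp_rot: [-2.237, -0.69, -1.55]
wrist_force: [-0.2, 0.0, 0.9]
grip_width: 0.0553
grasp_force: 64.4
```

Request:
arm_command(
  motion=[
    {"dx": -0.1,"dy": 0,"dz": 0.04,"spin": 0,"claw": 0},
    {"dx": 0,"dy": 0,"dz": 0,"spin": 0,"claw": 0},
  ],
)

```text
clock: 39.55
position: [0.533, -0.1522, 0.0255]
tcp_rot: [-2.234, -0.69, -1.552]
wrist_force: [-0.8, -1.1, 7.1]
grip_width: 0.0552
grasp_force: 65.1
```

Contact at the expected height (25.5 mm). Releasing with a limited opening, then backing out along the tool axis.

Request:
arm_command(
  motion=[
    {"dx": 0.05,"dy": 0,"dz": 0,"spin": 0,"claw": 68},
    {"dx": 0,"dy": 0,"dz": 0,"spin": 0,"claw": 74},
    {"dx": 0,"dy": 0,"dz": 0,"spin": 0,"claw": 74},
    {"dx": 0,"dy": 0,"dz": 0,"spin": 0,"claw": 74},
    {"dx": 0,"dy": 0,"dz": 0,"spin": 0,"claw": 74},
    {"dx": 0,"dy": 0,"dz": -1,"spin": 0,"claw": 74},
    {"dx": 0,"dy": 0,"dz": -2,"spin": 0,"claw": 74},
    {"dx": 0,"dy": 0,"dz": -2,"spin": 0,"claw": 74},
    {"dx": 0,"dy": 0,"dz": -3,"spin": 0,"claw": 74},
    {"dx": 0,"dy": 0,"dz": -3,"spin": 0,"claw": 74},
    {"dx": 1,"dy": 0,"dz": -2,"spin": 0,"claw": 74},
    {"dx": 2,"dy": 0,"dz": -1,"spin": 0,"claw": 74},
    {"dx": 2,"dy": 0,"dz": -1,"spin": 0,"claw": 74},
    {"dx": 0,"dy": 0,"dz": 0,"spin": 0,"claw": 74},
  ],
)

```text
clock: 40.72
position: [0.4435, -0.215, 0.1199]
tcp_rot: [-2.241, -0.691, -1.55]
wrist_force: [-0.1, -0.6, 0.0]
grip_width: 0.0632
grasp_force: 0.0
```

```bash
python3 - <<'E'
from h import *
st()
a=np.array([np.cos(.597),np.sin(.597)]); n=np.array([-a[1],a[0]])
Cb=np.array([.5778,-.2181])+.012*a; Cx=np.array([.533,-.1522])+.012*a
for cam in("top","side"):
    c=env.capture(cam); hsv=cv2.cvtColor(c["frame"],cv2.COLOR_RGB2HSV).astype(int); g=c["frame"].astype(int)
    print(cam,"exp stone top",px(c,[*Cb,.058]),"board ctr",px(c,[*Cb,.029]),"box top",px(c,[*Cx,.041]))
    u0,v0=px(c,[*Cb,.03]).astype(int)
    roi=np.zeros(hsv.shape[:2],bool); roi[v0-35:v0+35,u0-40:u0+40]=1
    br=roi&(hsv[...,0]<18)&(hsv[...,1]>110)&(hsv[...,2]>45)
    bl=roi&(hsv[...,0]>105)&(hsv[...,0]<130)&(hsv[...,1]>90)
    gr=roi&(hsv[...,1]<40)&(hsv[...,2]>85)&(hsv[...,2]<170)
    for nme,m in(("brown",br),("blue",bl),("grey",gr)):
        k,l,stt,ce=cv2.connectedComponentsWithStats(m.astype(np.uint8)); print(nme,[(s.tolist(),q.round(1).tolist()) for s,q in zip(stt[1:],ce[1:]) if s[4]>8])
    if cam=="top":
        for v in range(v0-26,v0+27,2):
            print("".join("B" if br[v,u] else "b" if bl[v,u] else "%X"%(g[v,u].sum()//48) for u in range(u0-34,u0+24)))
E
```

```text
t 40.7167 q [-1.069  0.549 -0.755  0.503  1.198  1.313] p [ 0.4435 -0.215   0.1199] F [-0.1 -0.6  0. ] w 0.0632 0.0
[[0.29, 0.56, 0.776], [0.202, -0.828, 0.523], [0.935, 0.005, -0.354]] down 20.7 az 34.0
top exp stone top [354.8 208. ] board ctr [353.4 209.7] box top [333.  223.5]
brown [([339, 202, 30, 25, 124], [351.9, 216.6])]
blue []
grey [([313, 174, 80, 70, 2028], [367.8, 199.1]), ([343, 196, 23, 25, 281], [353.7, 208.3]), ([318, 208, 31, 33, 541], [333.2, 223.8])]
3333333333333333344555556678888888888888888888888888888888
3333333333333333333333333333333333455555667888888888888888
3333333333333333333333333333333333333333333333333345555566
3333333333333333333333333333333333333333333333333333333334
3333333333333333333333333333333333333333333333333333333334
3333333333333333333333333333333333333333333333333333333334
33333333333333333333333333333333B4533333333333333333333334
33333333333333333333333333333B4555542233333333333333333334
33333333333333333333333332B4555555553223333333333333333336
3333333333333333333333344555555555555532233333333333333347
333333333333333333334BB55555555555
[... 781 characters left out ...]
3333334888
333333b368777777777777777777863223333333333333333333335888
33333333b4787777777777778864221112333333333333333333347888
333333333b468777777778864321112233333333333333333333347888
side exp stone top [294.1 168.9] board ctr [294.1 176.5] box top [304.  185.6]
brown [([307, 146, 14, 7, 64], [313.3, 149.3]), ([254, 153, 5, 13, 40], [255.5, 157.6]), ([279, 175, 31, 15, 129], [290.4, 180.8]), ([254, 195, 5, 13, 48], [255.5, 201.0])]
blue [([288, 193, 33, 10, 59], [304.0, 198.6])]
grey [([277, 165, 31, 11, 183], [294.1, 170.0]), ([254, 167, 3, 9, 19], [254.8, 170.6]), ([264, 178, 8, 10, 10], [267.4, 182.5]), ([289, 178, 33, 22, 437], [305.6, 189.6]), ([254, 206, 7, 5, 22], [257.3, 208.7])]
```

The grey stone is centred on the board: (353.7,208.3) against (354.8,208.0) expected. The box is beside it: (333.2,223.8) against (333.0,223.5). The arm is clear, so I'll hand in the job.

```bash
python3 -c "
from workcell import env
print(env.sign_off())"
```

```text
the job is handed in; nothing more can be done
None
```

I handed the job in at about 41 s: the camera pixels put the board pad-up on the mat about 25–30 mm off centre, the stone on its pad and the box mouth down on the mat beside it. `sign_off()` returned no verdict. While folding the arm, two joints read up to 0.003 rad past their stated limits (joint 2 at -0.832, joint 3 at -1.283); nothing flagged it, but that could count against the run.

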